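Un-nest and stack the finishing-bench parts crates

TASK

The blue crate has been nested inside the grey one by mistake: lift it out, turn it end for end and set it back so that it stands squarely on the grey crate's lugs. Then take the white crate from the sloping rack and stack it on the blue one in the same way, again turned so that the orange ends alternate up the stack. Leave the grey crate and everything else on the bench where it stands, and let go of the stack.

Things in the scene. Friction and masses are not known exactly. Their poses are not given: they have to be found in the camera images.
- base_crate: Grey stack-nest crate on the bench, 140 x 62 x 64 mm (x, y, z), 0.6 kg with a low fixed load; bottom of the stack. Origin: centre of its underside; x along its length to the ORANGE end wall, z up. All three crates are alike: a wide top part (heights 39 to 64, outside 140 x 62, inside 134 x 57 mm, upright walls; its long sides are good to pinch, 62 mm apart) over a narrower foot (128 x 35 mm).
- base_crate_lug (a point): Top of one of the grey crate's four black lugs, 6 mm below the rim (58 mm high). In each crate they stand inside the long walls at x = +46 and x = -24 mm, y = +-20 to +-28 mm, 10 mm wide.
- base_crate_rib (a point): Foot of one of the four ribs on the grey crate's foot. In each crate they stand at x = -46 and x = +24 mm, reach y = +-25.5 mm and down to the underside, 10 mm wide. Turned end for end, a crate's ribs stand on the lugs of the one below: 58 mm above it, 3 mm play each way. Not turned, they miss the lugs and it nests, only 42 mm above.
- nested_crate: Blue crate, same shape, 0.3 kg, at the start nested in the grey one: orange ends the same way, 42 mm higher, so that its top 42 mm show above the grey rim. Pinch it there by its long sides, fingertips no lower than 38 mm below its rim, or they catch the grey crate. Origin: centre of its underside; x along its length to the ORANGE end wall, z up. 
- rack_crate: White crate, same shape, 0.3 kg, at the start on the sloping rack: length down the slope, orange end downhill, its z axis square to the slope. Origin: centre of its underside; x along its length to the ORANGE end wall, z up. 
- base_crate_mark (a point): Point on the outside of the grey crate's orange end wall, at x = +70, y = 0, z = 55 mm of the crate.
- nested_crate_mark (a point): The same point on the blue crate's orange end.
- rack_crate_mark (a point): The same point on the white crate's orange end.
- rack: Fixed blue sloping rack; origin on the bench below the deck's centre, x level in the uphill direction, away from the robot. The deck (172 along the slope x 104 mm) rises 30 degrees towards +x, its centre 72 mm high. The crate stands against an 18 mm stop at the low end, between side strips 10 mm high.
- rack_bar (a point): Centre of the level aluminium lamp bar over the rack (22 x 18 mm section, 240 mm long along the rack's y), 70 mm uphill of the deck's centre and 140 mm square off the deck, on two thin posts at y = +-115, x = +66 mm. A gripper standing plumb over the crate meets the bar: come in and leave tilted, square to the deck.
- cleaner: Bystander, loose: white spray-cleaner bottle without trigger, 54 mm diameter, 185 mm tall. Origin: centre of its underside, z up. Leave it alone.
- ink_jar: Bystander, loose: grey jar with black lid, 52 mm diameter, 60 mm tall. Origin: centre of its underside, z up. Leave it alone.
- foil_roll: Bystander, loose: copper foil roll standing on end, 44 mm diameter, 75 mm tall. Origin: centre of its underside, z up. Leave it alone.
- stamp_box: Bystander, loose: small cardboard box 70 x 45 x 35 mm. Origin: centre of its underside, z up. Leave it alone.
- pen_cup: Bystander, loose: blue empty pen cup, 64 mm diameter, 90 mm tall. Origin: centre of its underside, z up. Leave it alone.
- glue: Bystander, loose: white glue bottle with orange cap, 40 mm diameter, 100 mm tall. Origin: centre of its underside, z up. Leave it alone.
- ink_can: Bystander, loose: grey ink can, 68 mm diameter, 80 mm tall. Origin: centre of its underside, z up. Leave it alone.
Mind the look-alikes: they are no part of the job. Leave any green or turquoise look-alike of the nested_crate alone.

How it is judged:
By the outcome, as a careful person would: the job done as asked, in the order asked, and still so for the second after the job is handed in, with the robot touching nothing.
It also fails if it takes over 72 s, if anything falls off the work surface, if the arm or the gripper's body presses on something with over 40 N, if the wrist force passes 120 N, or if a joint passes its speed limit or range.

ROBOT

A 6-joint arm with a two-finger parallel gripper is mounted at the origin on the work surface. World frame = base frame: x ahead of the robot, y to its left, z up, the work surface at z = 0. Lengths are in m, angles in rad, forces in N, time in s.
With the tool pointing down it reaches from about 0.3 to 0.775 m from the base axis. Payload 14.6 kg.
Tool frame: the origin (TCP) lies on the centre line of the jaws, within the pads' length; the fingertips stand 19 mm ahead of it and the grasp point (between the pads) is the TCP (manip.nose_length is the distance from the TCP to the fingertips, in m); z points along the fingers, y is the direction in which the jaws open and shut (so a half turn about z gives the same grasp; the last joint's range is limited). The gripper opens to 94 mm and grips with 3 to 60 N. Pads are 16 mm wide; open, the fingers measure 119 mm over their backs; the gripper's body (75 mm by 177 mm) begins 78 mm behind the grasp point.
Start: joints at [1.268, 0.3, 1.521, -0, 1.321, -0.067], TCP at [0.128, 0.535, 0.224] pointing down, gripper open.
Joint ranges: [-3.03, 3.03], [-0.79, 2.21], [0.23, 2.52], [-1.04, 4.18], [0, 3.07], [-2.55, 2.55]. Speed limits (rad/s): [2.22, 2.22, 2.57, 3.14, 3.14, 3.14].

INTERFACE

Orientations are given as a rotation vector (axis times angle).
In Python, from station import manip gives the robot as it stands.
- The arm moves only by the tool servo_tool, never from a script. Its argument "commands" is a list of rows, each an object of numbers: "tx", "ty", "tz": the shift along the tool's x, y, z each as a share of 5 cm, from -1 to 1; "roll": the turn about the tool's z as a share of 0.1 rad, from -1 to 1; "grip": the gripper command: -1 is shut, 1 is fully open, values between are in proportion. In form: [{"tx": .., "ty": .., "tz": .., "roll": .., "grip": ..}, ...]. A call has 1 to 8 rows; each row shifts and turns the commanded pose from where the row before left it, along the tool's axes as they then stand; what a row does not reach is not made up. A row lasts 1/10 s, in which the tool goes at most 50 mm and 8.59 degrees, less where a joint would pass 70% of its speed; a pose out of reach is approached as far as the arm can. A call with a number of a shift or a turn outside -1 to 1 is refused whole. A call with a gripper value outside its range is refused whole. The fingers move at their own pace and stop on an object; the grip force is fixed at half the most. Time passes only in rows, so rows that do not move let the fingers close. It gives the time, the measured TCP pose, the force and the opening at its end, in the units of the state.
- manip.observe(): the state, without advancing time (a new reading comes with each control period).
- manip.camera(name): name is "side" or "top" or "wrist"; returns (picture, depth): 384x512x3 uint8, blue, green, red; 384x512 float32, m along the optical axis (not along the pixel's ray), 0 where there is no reading.
- manip.camera_params(name): a dict with "K" (3x3 intrinsics, pixels), "distortion" ([k1, k2, p1, p2, k3] as OpenCV has them; the pictures are not rectified), "R" (3x3) and "t" (3): a world point X has camera coordinates R X + t; the wrist camera has in their place "hand_eye" (4x4, takes a point from camera to tool coordinates, whose origin is the TCP and whose axes are the flange's). Camera axes: x right, y down, z forward; pixel columns grow to the right and rows downward; lengths in m; the calibration is good to about 2 mm. A picture is of the moment at which its call begins: read the wrist's pose just before it. camera_params takes no time and is no camera call.
- manip.finish_job(): hands the job in, once; it reports no verdict.
The state is a dict: "clock": time; "qpos": joint angles; "qvel": joint speeds; "joint_torque": joint torques, N m; "eef_pos": TCP position; "tcp_rot": TCP orientation; "ft_force": force on the tool from outside, world axes, zero at the start; "wrist_torque": the same for the moment, N m; "opening": opening from 0.0 (shut) to 1.0 (fully open).
Only numpy, scipy, OpenCV 4.12 (cv2) and the standard library are available. Lean on these libraries where they do the work, as an engineer would, in place of code of your own. Each camera call takes 0.05 s, during which the arm holds its last target.

## Working session

There is one attempt and no reset: what is moved stays moved. The work goes in short steps, Python scripts to look and compute and a tool call to move; the robot and the scene stay as the last step left them, time stands still between calls to the robot, and variables do not carry over. Pictures are saved under pics/ and viewed, and the job is handed in when it is done.

Besides the shell and the picture viewer there is one more tool, called after "Request:" as a command line: name --argument value ..., lists and objects as JSON in quotes. servo_tool: Moves the arm, as the interface text tells. Shift numbers are shares of 5 cm and turn numbers shares of 0.1 rad, none past 1 either way. Its arguments: {"type":"object","properties":{"commands":{"type":"array","items":{"type":"object","properties":{"tx":{"type":"number"},"ty":{"type":"number"},"tz":{"type":"number"},"roll":{"type":"number"},"grip":{"type":"number"}}}}},"required":["commands"]}

```bash
ls; mkdir -p pics; cat > h.py <<'E'
import numpy as np, cv2, sys
from station import manip
from scipy.spatial.transform import Rotation as Ro
def shot(name,tag):
    s=manip.observe(); im,d=manip.camera(name); im=np.array(im)
    cv2.imwrite(f'pics/{tag}.png',im); np.savez(f'pics/{tag}.npz',im=im,d=d,p=s['eef_pos'],r=s['tcp_rot'])
    return s,im,d
def cam(name,s=None):
    """returns K,dist,Rwc (cam->world), origin"""
    c=manip.camera_params(name);K=np.array(c['K']);D=np.array(c['distortion'])
    if name=='wrist':
        T=np.eye(4);T[:3,:3]=Ro.from_rotvec(s['tcp_rot']).as_matrix();T[:3,3]=s['eef_pos']
        M=T@np.array(c['hand_eye']);return K,D,M[:3,:3],M[:3,3]
    R=np.array(c['R']);t=np.array(c['t']);return K,D,R.T,-R.T@t
def rays(C,uv):
    K,D,R,o=C;n=cv2.undistortPoints(np.array(uv,float).reshape(-1,1,2),K,D).reshape(-1,2)
    d=np.c_[n,np.ones(len(n))]@R.T
    return o,d
def onplane(C,uv,z):
    o,d=rays(C,uv);return o+d*((z-o[2])/d[:,2])[:,None]
def withdepth(C,uv,dep):
    o,d=rays(C,uv);return o+d*np.array([dep[int(round(v)),int(round(u))] for u,v in np.array(uv).reshape(-1,2)])[:,None]
def proj(C,X):
    K,D,R,o=C;Xc=(np.atleast_2d(X)-o)@R
    return cv2.projectPoints(Xc,np.zeros(3),np.zeros(3),K,D)[0].reshape(-1,2)
def tri(C1,u1,C2,u2):
    o1,d1=rays(C1,u1);o2,d2=rays(C2,u2);d1=d1[0];d2=d2[0]
    a=np.linalg.lstsq(np.c_[d1,-d2],o2-o1,rcond=None)[0]
    p,q=o1+a[0]*d1,o2+a[1]*d2
    return (p+q)/2,np.linalg.norm(p-q)
E
python3 - <<'E'
from h import *
s=manip.observe();print({k:np.round(v,3) for k,v in s.items()}, manip.nose_length)
for n in('side','top','wrist'):
    shot(n,n+'0')
    if n!='wrist': C=cam(n);print(n,C[3].round(3),C[2][:,2].round(3))
E
```

```text
pics
{'clock': np.float64(0.0), 'qpos': array([ 1.268,  0.3  ,  1.522,  0.   ,  1.321, -0.067]), 'qvel': array([ 0.   ,  0.001, -0.   ,  0.   , -0.001,  0.003]), 'joint_torque': array([-1.0000e-03, -5.3178e+01, -3.5275e+01,  7.1000e-02,  2.4000e-02,
       -0.0000e+00]), 'eef_pos': array([0.128, 0.535, 0.224]), 'tcp_rot': array([-3.70e-01, -3.12e+00,  2.00e-03]), 'ft_force': array([-0.709, -0.576,  0.257]), 'wrist_torque': array([-0.046, -0.002,  0.002]), 'opening': np.float64(1.003)} 0.019
side [0.391 0.923 0.937] [ 0.109 -0.738 -0.666]
top [0.367 0.04  1.287] [ 0.135  0.001 -0.991]
```

View pics/side0.png

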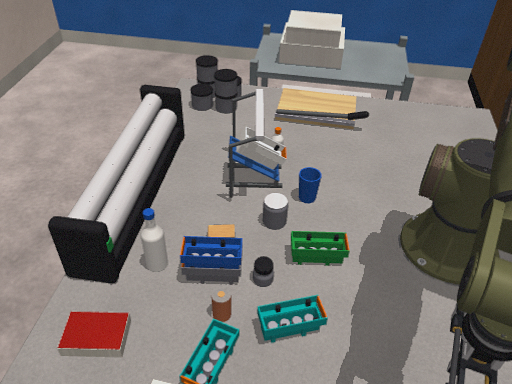

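View pics/top0.png

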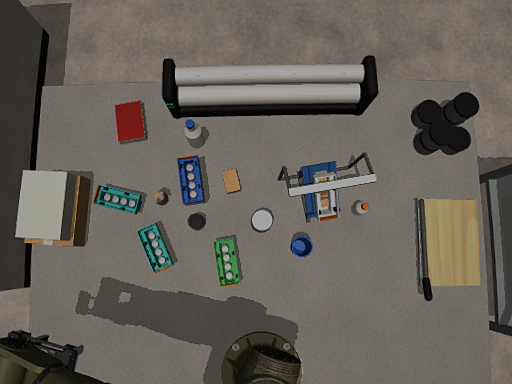

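View pics/wrist0.png

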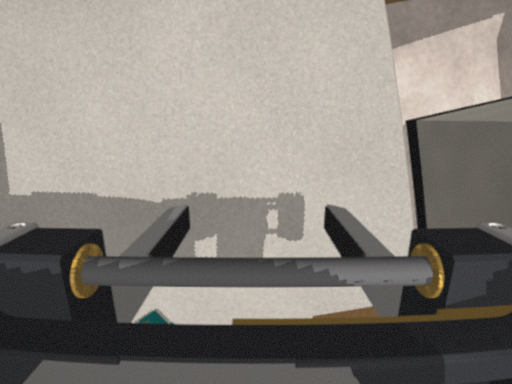

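```bash
python3 - <<'E'
from h import *
a=cv2.imread('pics/top0.png');b=cv2.imread('pics/side0.png')
A=cv2.resize(a[145:215,165:245],None,fx=5,fy=5,interpolation=2);B=cv2.resize(b[215:290,170:270],None,fx=4,fy=4,interpolation=2)
c=np.zeros((360,800,3),np.uint8);c[:350,:400]=A;c[:300,400:800]=B;cv2.imwrite('pics/c1.png',c)
A=cv2.resize(a[145:230,270:385],None,fx=3.45,fy=3.45,interpolation=2);B=cv2.resize(b[85:205,215:305],None,fx=4,fy=4,interpolation=2)
c=np.zeros((490,800,3),np.uint8);c[:A.shape[0],:A.shape[1]]=A;c[:480,400:760]=B;cv2.imwrite('pics/c2.png',c)
for n in('top','side'):
    C=cam(n);d=np.load(f'pics/{n}0.npz')['d']; print((d>0).mean(), manip.camera_params(n)['K'])
E
```

```text
0.9961751302083334 [[403.32872898   0.         245.60287949]
 [  0.         403.32872898 198.24979683]
 [  0.           0.           1.        ]]
0.9958445231119791 [[473.32940049   0.         252.12986154]
 [  0.         473.32940049 192.54395015]
 [  0.           0.           1.        ]]
```

View pics/c1.png

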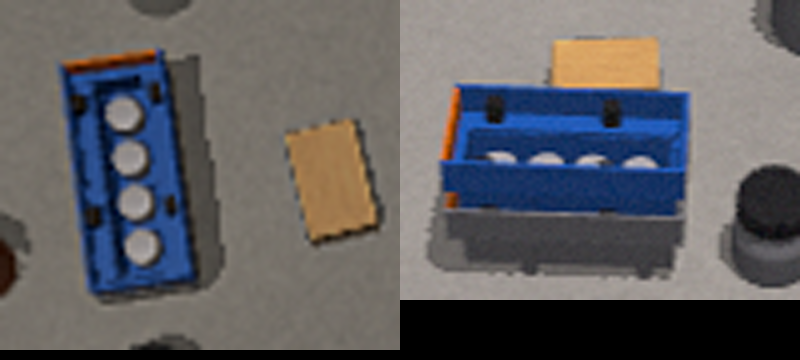

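View pics/c2.png

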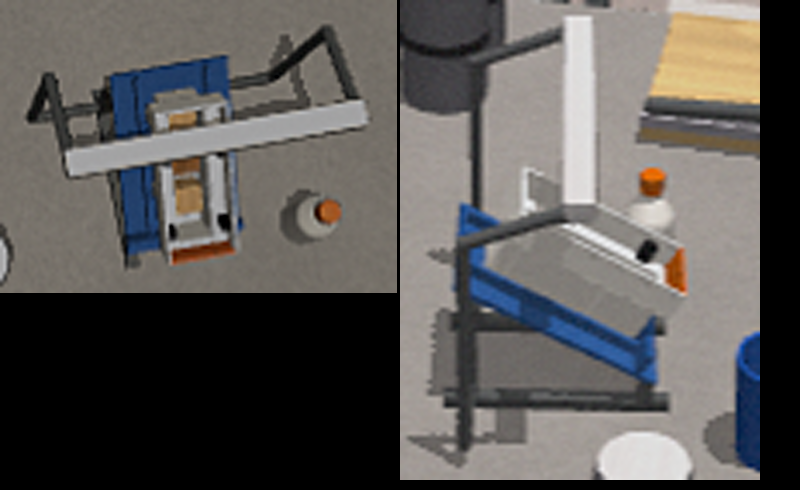

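```bash
cat >> h.py <<'E'
def cloud(name,s,dep):
    C=cam(name,s);v,u=np.mgrid[:384,:512];o,d=rays(C,np.c_[u.ravel(),v.ravel()])
    return (o+d*dep.ravel()[:,None]).reshape(384,512,3)
E
python3 - <<'E'
from h import *
for n in('top','side'):
    z=np.load(f'pics/{n}0.npz');P=cloud(n,None,z['d']);hsv=cv2.cvtColor(z['im'],cv2.COLOR_BGR2HSV)
    H,S,V=[hsv[...,i].astype(int) for i in range(3)]
    x0,x1,y0,y1=(170,212,148,212) if n=='top' else (178,248,228,285)
    box=np.zeros((384,512),bool);box[y0:y1,x0:x1]=1
    blue=box&(H>100)&(H<130)&(S>120); org=box&(H<14)&(S>150)&(V>80)
    for nm,m in(('blue',blue),('org',org)):
        p=P[m];print(n,nm,m.sum(),'z pct',np.percentile(p[:,2],[2,50,90,98]).round(3))
        top=p[(p[:,2]>.095)]
        r=cv2.minAreaRect((top[:,:2]*1000).astype(np.float32));print('  rect',np.round(r[0],1),np.round(r[1],1),round(r[2],1),'mean',p.mean(0).round(4))
    t=P[(P[...,2]<.02)&(P[...,2]>-.02)][:,2];print('bench z',np.median(t).round(4))
    # bystanders cloud: objects >20mm, connected comps
for n in('top',):
    z=np.load(f'pics/{n}0.npz');P=cloud(n,None,z['d'])
    m=((P[...,2]>.02)&(P[...,0]>.1)).astype(np.uint8)
    k,l,st,ce=cv2.connectedComponentsWithStats(m)
    for i in range(1,k):
        if st[i,4]>40:
            p=P[l==i];zt=np.percentile(p[:,2],97);tp=p[p[:,2]>zt-.015]
            print(st[i,:5],'xy',(np.percentile(tp[:,:2],2,0)).round(3),np.percentile(tp[:,:2],98,0).round(3),'zt',zt.round(3))
E
```

```text
top blue 685 z pct [0.043 0.084 0.104 0.108]
  rect [499.4 162.2] [345.9  96.9] 27.1 mean [0.5888 0.2087 0.0894]
top org 21 z pct [0.101 0.106 0.108 0.11 ]
  rect [658.6 218. ] [ 3.7 52.7] 9.0 mean [0.6581 0.2182 0.1059]
bench z 0.0004
side blue 1641 z pct [0.054 0.086 0.105 0.108]
  rect [528.  553.3] [138.8 775.7] 10.1 mean [0.5878 0.2094 0.0901]
side org 31 z pct [0.036 0.104 0.107 0.108]
  rect [656.9 215.1] [ 3.7 53.7] 8.3 mean [0.6574 0.2147 0.0929]
bench z 0.0011
[  162    55   216    62 10584] xy [ 0.813 -0.344] [0.932 0.278] zt 0.19
[ 413   92   66   62 2855] xy [ 0.683 -0.682] [ 0.844 -0.52 ] zt 0.14
[ 114  100   32   43 1072] xy [0.736 0.373] [0.865 0.466] zt 0.036
[184 119  21  29 412] xy [0.482 0.088] [0.748 0.211] zt 0.187
[ 278  152   98   70 2773] xy [ 0.367 -0.303] [0.572 0.04 ] zt 0.24
[ 176  155   29   51 1098] xy [0.367 0.04 ] [0.661 0.247] zt 0.108
[222 169  19  25 319] xy [0.561 0.062] [0.63  0.112] zt 0.04
[  15  170   74   77 4836] xy [0.414 0.567] [0.607 0.706] zt 0.164
[ 93 184  49  31 691] xy [0.367 0.04 ] [0.582 0.515] zt 0.067
[156 192  11  13  50] xy [0.408 0.106] [0.552 0.308] zt 0.074
[104 194   8   7  43] xy [0.539 0.474] [0.559 0.495] zt 0.034
[416 198  17 103 957] xy [ 0.218 -0.52 ] [ 0.34  -0.497] zt 0.073
[352 202  17  14 178] xy [ 0.367 -0.325] [0.51 0.04] zt 0.102
[251 210  22  23 402] xy [ 0.436 -0.034] [0.493 0.023] zt 0.084
[188 214  17  17 221] xy [0.445 0.176] [0.488 0.218] zt 0.065
[136 223  38  50 864] xy [0.316 0.04 ] [0.457 0.375] zt 0.068
[291 236  22  21 201] xy [ 0.357 -0.153] [ 0.416 -0.091] zt 0.094
[213 238  27  49 609] xy [0.27  0.056] [0.411 0.142] zt 0.068
[223 255   7   7  41] xy [0.344 0.084] [0.364 0.114] zt 0.034
[226 272   7   7  41] xy [0.292 0.077] [0.322 0.105] zt 0.033
[   0  330  112   54 3744] xy [0.128 0.04 ] [0.367 0.452] zt 0.551
[249 345  44  19 623] xy [ 0.1   -0.055] [0.118 0.013] zt 0.287
```

```bash
python3 - <<'E'
from h import *
G=[]
for n in('top','side'):
    z=np.load(f'pics/{n}0.npz');P=cloud(n,None,z['d']);P[z['d']<.1]=9
    m=(abs(P[...,2]-.106)<.006)&(abs(P[...,0]-.59)<.1)&(abs(P[...,1]-.21)<.06)
    r=cv2.minAreaRect((P[m][:,:2]*1000).astype(np.float32));print(n,np.round(r[0],1),np.round(r[1],1),round(r[2],2),m.sum())
    # grey: rim at .064
    m=(abs(P[...,2]-.06)<.008)&(abs(P[...,0]-.59)<.1)&(abs(P[...,1]-.21)<.06)
    if n=='side':
        r=cv2.minAreaRect((P[m][:,:2]*1000).astype(np.float32));print(' grey?',np.round(r[0],1),np.round(r[1],1),round(r[2],2),m.sum())
    # white crate / rack region
    hsv=cv2.cvtColor(z['im'],cv2.COLOR_BGR2HSV);H,S,V=[hsv[...,i].astype(int) for i in range(3)]
    reg=(P[...,0]>.38)&(P[...,0]<.68)&(P[...,1]>-.3)&(P[...,1]<.0)&(P[...,2]>.02)
    org=reg&(H<14)&(S>170)&(P[...,2]<.15)&(P[...,1]>-.24);p=P[org];print(n,'org',org.sum(),p.mean(0).round(4) if len(p) else '',np.argwhere(org).mean(0))
    if len(p): print(p.min(0).round(3),p.max(0).round(3))
    blue=reg&(H>100)&(H<130)&(S>120);p=P[blue];A=np.c_[p[:,:2],np.ones(len(p))];
    ok=np.ones(len(p),bool)
    for _ in range(8):
        c=np.linalg.lstsq(A[ok],p[ok,2],rcond=None)[0];e=p[:,2]-A@c;ok=abs(e)<.004
    print('deck plane',c.round(4),ok.sum(),'slope deg',np.degrees(np.arctan(np.hypot(*c[:2]))).round(2),'dir',np.degrees(np.arctan2(c[1],c[0])).round(2))
    r=cv2.minAreaRect((p[ok][:,:2]*1000).astype(np.float32));print(' deck rect',r)
    bar=reg&(P[...,2]>.19);p=P[bar];
    r=cv2.minAreaRect((p[:,:2]*1000).astype(np.float32));print(' bar',r,np.percentile(p[:,2],[1,5,50,95,99]).round(3))
    w=reg&(S<60)&(V>130)&(P[...,2]<.185);p=P[w];print('white',w.sum())
    np.save(f'pics/w_{n}.npy',p)
E
```

```text
top [590.3 209.4] [141.4  63.1] 7.89 177
top org 57 [ 0.471  -0.2045  0.0857] [217.15789474 327.85964912]
[ 0.462 -0.231  0.073] [ 0.545 -0.179  0.101]
deck plane [ 0.3393  0.0525 -0.0918] 262 slope deg 18.95 dir 8.8
 deck rect ((524.7479858398438, -146.771240234375), (98.6845474243164, 264.302978515625), 69.44652557373047)
 bar ((578.350341796875, -184.92352294921875), (90.79926300048828, 240.73870849609375), 9.469682693481445) [0.202 0.208 0.236 0.24  0.242]
white 481
side [589.1 206.7] [140.4  67.5] 7.89 410
 grey? [587.7 214.5] [139.2  52.9] 7.95 547
side org 31 [ 0.4682 -0.212   0.0882] [152.58064516 283.70967742]
[ 0.461 -0.232  0.079] [ 0.475 -0.185  0.097]
deck plane [ 0.2178  0.2016 -0.0043] 111 slope deg 16.53 dir 42.78
 deck rect ((487.46575927734375, -139.85922241210938), (57.477481842041016, 225.23037719726562), 80.65746307373047)
 bar ((576.3076171875, -182.9706268310547), (88.49242401123047, 243.79161071777344), 8.744141578674316) [0.194 0.203 0.237 0.24  0.241]
white 859
```

```bash
python3 - <<'E'
from h import *
for n in('top','side'):
    z=np.load(f'pics/{n}0.npz');P=cloud(n,None,z['d']);P[z['d']<.1]=9
    reg=(P[...,0]>.38)&(P[...,0]<.72)&(P[...,1]>-.34)&(P[...,1]<.02)&(P[...,2]>.232)
    p=P[reg];r=cv2.minAreaRect((p[:,:2]*1000).astype(np.float32));print('bar',np.round(r[0],1),np.round(r[1],1),round(r[2],2),p[:,2].mean().round(4))
    p=np.load(f'pics/w_{n}.npy'); a=np.radians(8.8)
    ux=np.array([np.cos(a),np.sin(a),0]);uy=np.array([-np.sin(a),np.cos(a),0]);uz=np.array([0,0,1])
    s_=.866*ux+.5*uz;nn=-.5*ux+.866*uz
    q=np.c_[p@s_,p@uy,p@nn]
    keep=(q[:,1]>-.34)&(q[:,1]<-.2)
    print(n,np.percentile(q,[2,10,50,90,98],axis=0).round(3).tolist())
    h,e=np.histogram(q[:,2],bins=np.arange(-.25,0,.005));print([(round(b,3),int(c)) for b,c in zip(e,h) if c>5])
    h,e=np.histogram(q[:,1],bins=np.arange(-.4,-.1,.005));print([(round(b,3),int(c)) for b,c in zip(e,h) if c>5])
E
```

```text
bar [ 544.8 -189.6] [ 22.6 238.9] 9.27 0.237
top [[0.417, -0.304, -0.193], [0.421, -0.298, -0.17], [0.449, -0.251, -0.155], [0.538, -0.078, -0.134], [0.555, -0.071, -0.131]]
[(np.float64(-0.195), 18), (np.float64(-0.175), 22), (np.float64(-0.17), 40), (np.float64(-0.165), 44), (np.float64(-0.16), 132), (np.float64(-0.155), 118), (np.float64(-0.15), 25), (np.float64(-0.14), 13), (np.float64(-0.135), 55)]
[(np.float64(-0.305), 33), (np.float64(-0.3), 38), (np.float64(-0.295), 53), (np.float64(-0.29), 13), (np.float64(-0.285), 11), (np.float64(-0.28), 10), (np.float64(-0.275), 9), (np.float64(-0.27), 12), (np.float64(-0.265), 7), (np.float64(-0.26), 19), (np.float64(-0.255), 40), (np.float64(-0.25), 8), (np.float64(-0.245), 23), (np.float64(-0.105), 19)]
bar [ 542.1 -189.5] [ 20.6 244. ] 9.16 0.2379
side [[0.413, -0.308, -0.193], [0.422, -0.303, -0.172], [0.461, -0.247, -0.151], [0.544, -0.085, -0.133], [0.554, -0.074, -0.13]]
[(np.float64(-0.195), 27), (np.float64(-0.19), 19), (np.float64(-0.185), 15), (np.float64(-0.18), 11), (np.float64(-0.175), 28), (np.float64(-0.17), 36), (np.float64(-0.165), 43), (np.float64(-0.16), 78), (np.float64(-0.155), 182), (np.float64(-0.15), 122), (np.float64(-0.145), 95), (np.float64(-0.14), 82), (np.float64(-0.135), 96), (np.float64(-0.13), 20)]
[(np.float64(-0.375), 6), (np.float64(-0.31), 39), (np.float64(-0.305), 114), (np.float64(-0.3), 42), (np.float64(-0.295), 46), (np.float64(-0.29), 31), (np.float64(-0.285), 7), (np.float64(-0.275), 9), (np.float64(-0.27), 11), (np.float64(-0.265), 17), (np.float64(-0.26), 47), (np.float64(-0.255), 24), (np.float64(-0.25), 85), (np.float64(-0.245), 173), (np.float64(-0.24), 12), (np.float64(-0.11), 11), (np.float64(-0.105), 14)]
```

```bash
python3 - <<'E'
from h import *
print(np.array(manip.camera_params('wrist')['hand_eye']).round(3)); print(manip.camera_params('wrist')['K'])
z=np.load('pics/top0.npz');P=cloud('top',None,z['d']);P[z['d']<.1]=9
for nm,(x0,x1,y0,y1) in dict(glue=(352,370,200,218),pen=(290,314,234,258),can=(250,274,208,234),box=(220,243,167,196),cleaner=(183,206,117,150),jar=(187,207,212,232),foil=(154,170,188,206)).items():
    p=P[y0:y1,x0:x1].reshape(-1,3);p=p[(p[:,2]>.025)&(p[:,2]<1)];t=p[p[:,2]>np.percentile(p[:,2],60)];print(nm,p[:,:2].min(0).round(3),p[:,:2].max(0).round(3),'top c',t.mean(0).round(3),p[:,2].max().round(3))
E
```

```text
[[ 0.001 -0.974 -0.226  0.065]
 [ 1.     0.001  0.001 -0.   ]
 [-0.001 -0.226  0.974 -0.16 ]
 [ 0.     0.     0.     1.   ]]
[[271.94661088   0.         256.5377095 ]
 [  0.         271.94661088 183.98278682]
 [  0.           0.           1.        ]]
glue [ 0.481 -0.332] [ 0.518 -0.295] top c [ 0.5   -0.313  0.089] 0.104
pen [ 0.357 -0.153] [ 0.416 -0.091] top c [ 0.385 -0.124  0.09 ] 0.095
can [ 0.432 -0.038] [0.498 0.026] top c [ 0.467 -0.006  0.082] 0.088
box [0.557 0.059] [0.633 0.115] top c [0.596 0.088 0.038] 0.042
cleaner [0.71  0.174] [0.761 0.227] top c [0.732 0.199 0.157] 0.19
jar [0.444 0.173] [0.492 0.219] top c [0.467 0.199 0.062] 0.066
foil [0.524 0.292] [0.563 0.326] top c [0.544 0.309 0.076] 0.084
```

```bash
cat >> h.py <<'E'
def plan(x,y,z,yd=None):
    s=manip.observe();R=Ro.from_rotvec(s['tcp_rot']).as_matrix();p=np.array(s['eef_pos'])
    yc=np.degrees(np.arctan2(R[1,1],R[0,1]))
    d=R.T@(np.array([x,y,z])-p)/.05
    print('t',round(float(s['clock']),2),'pos',p.round(4),'ydir',yc.round(2),'q',np.round(s['qpos'],2),'open',round(float(s['opening']),3),'F',np.round(s['ft_force'],1))
    print('shift units in present axes',d.round(3))
    if yd is not None:
        a=-((yd-yc+180)%360-180);r=np.radians(a)/.1
        c,sn=np.cos(np.radians(a)),np.sin(np.radians(a))
        print('roll units',r.round(3),'shift units after roll',[round(c*d[0]+sn*d[1],3),round(-sn*d[0]+c*d[1],3),round(d[2],3)])
E
python3 -c "
from h import *
plan(.5895,.2085,.224,97.9)"
```

```text
t 0.15 pos [0.1284 0.5346 0.224 ] ydir 76.49 q [ 1.27  0.3   1.52  0.    1.32 -0.07] open 1.0 F [-0.1 -0.1 -0.1]
shift units in present axes [-1.049e+01 -4.187e+00  4.000e-03]
roll units -3.737 shift units after roll [np.float64(-8.237), np.float64(-7.728), np.float64(0.004)]
```

Request:
servo_tool --commands '[{"roll": -0.93,"grip": 1},{"roll": -0.93,"grip": 1},{"roll": -0.93,"grip": 1},{"roll": -0.93,"grip": 1}]'

```text
$.commands[0]: bad value
```

```bash
python3 -c "
from h import *
plan(.5895,.2085,.224,97.9)"
```

```text
t 0.15 pos [0.1284 0.5346 0.224 ] ydir 76.49 q [ 1.27  0.3   1.52  0.    1.32 -0.07] open 1.0 F [-0.1 -0.1 -0.1]
shift units in present axes [-1.049e+01 -4.187e+00  4.000e-03]
roll units -3.737 shift units after roll [np.float64(-8.237), np.float64(-7.728), np.float64(0.004)]
```

Request:
servo_tool --commands '[{"tx": 0,"ty": 0,"tz": -0.5,"roll": -0.93,"grip": 1},{"tx": 0,"ty": 0,"tz": -0.5,"roll": -0.93,"grip": 1},{"tx": 0,"ty": 0,"tz": 0,"roll": -0.93,"grip": 1},{"tx": 0,"ty": 0,"tz": 0,"roll": -0.93,"grip": 1}]'

```text
clock: 0.55
eef_pos: [0.1285, 0.5349, 0.275]
tcp_rot: [-0.22, 3.134, 0.001]
ft_force: [-0.1, 0.0, -0.6]
opening: 0.998
```

```bash
python3 -c "
from h import *
plan(.5895,.2085,.26,97.9)"
```

```text
t 0.55 pos [0.1285 0.5349 0.275 ] ydir 98.02 q [ 1.27  0.27  1.45  0.    1.43 -0.44] open 0.998 F [-0.1  0.  -0.6]
shift units in present axes [-8.218 -7.751  0.296]
roll units 0.022 shift units after roll [np.float64(-8.235), np.float64(-7.733), np.float64(0.296)]
```

Request:
servo_tool --commands '[{"tx": -0.6,"ty": -0.57,"tz": 0,"roll": 0,"grip": 1},{"tx": -0.6,"ty": -0.57,"tz": 0,"roll": 0,"grip": 1},{"tx": -0.6,"ty": -0.57,"tz": 0,"roll": 0,"grip": 1},{"tx": -0.6,"ty": -0.57,"tz": 0,"roll": 0,"grip": 1},{"tx": -0.6,"ty": -0.57,"tz": 0,"roll": 0,"grip": 1},{"tx": -0.6,"ty": -0.57,"tz": 0,"roll": 0,"grip": 1},{"tx": -0.6,"ty": -0.57,"tz": 0,"roll": 0,"grip": 1}]'

```text
clock: 1.25
eef_pos: [0.3648, 0.3644, 0.2744]
tcp_rot: [0.214, -3.134, 0.0]
ft_force: [0.5, -0.4, 0.8]
opening: 0.997
```

Request:
servo_tool --commands '[{"tx": -0.6,"ty": -0.57,"tz": 0,"roll": 0,"grip": 1},{"tx": -0.6,"ty": -0.57,"tz": 0,"roll": 0,"grip": 1},{"tx": -0.6,"ty": -0.57,"tz": 0,"roll": 0,"grip": 1},{"tx": -0.6,"ty": -0.57,"tz": 0,"roll": 0,"grip": 1},{"tx": 0,"ty": 0,"tz": 0,"roll": 0,"grip": 1},{"tx": 0,"ty": 0,"tz": 0,"roll": 0,"grip": 1}]'

```text
clock: 1.85
eef_pos: [0.4981, 0.2686, 0.2739]
tcp_rot: [0.211, -3.134, 0.0]
ft_force: [-0.2, 0.0, 0.5]
opening: 1.0
```

```bash
python3 -c "
from h import *
s,im,d=shot('wrist','w1')
plan(.5895,.2085,.26,97.9)"
```

```text
t 1.9 pos [0.4976 0.2692 0.2742] ydir 97.79 q [ 0.43  0.3   1.4   0.    1.44 -1.28] open 1.001 F [-0.1 -0.5  0.5]
shift units in present axes [-1.657 -1.452  0.282]
roll units -0.019 shift units after roll [np.float64(-1.654), np.float64(-1.455), np.float64(0.282)]
```

View pics/w1.png

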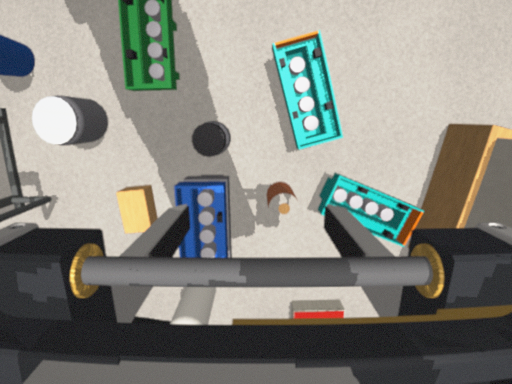

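```bash
python3 - <<'E'
from h import *
z=np.load('pics/w1.npz');s=dict(eef_pos=z['p'],tcp_rot=z['r']);C=cam('wrist',s)
P=cloud('wrist',s,z['d'])
a=np.radians(7.9);ux=np.array([np.cos(a),np.sin(a)]);uy=np.array([-ux[1],ux[0]])
c=np.array([.5895,.2085])
print(proj(C,[[*(c-.07*ux+k*.031*uy),.106] for k in(1,-1)]).round(1))
m=(abs(P[...,2]-.106)<.005)&(abs(P[...,0]-.57)<.1)&(abs(P[...,1]-.21)<.07)
v,u=np.nonzero(m);print(m.sum(),u.min(),u.max(),v.min(),v.max())
p=P[m][:,:2]-c;q=np.c_[p@ux,p@uy];print(np.percentile(q,[1,50,99],axis=0).round(4),P[m][:,2].mean())
E
python3 - <<'E'
import cv2
a=cv2.imread('pics/w1.png')[165:265,150:260];cv2.imwrite('pics/c3.png',cv2.resize(a,None,fx=5,fy=5,interpolation=2))
E
```

```text
[[223.6 184.8]
 [174.  184.9]]
402 175 225 184 257
[[-0.0701 -0.0312]
 [-0.053   0.0174]
 [ 0.0292  0.0302]] 0.10495997696917383
```

View pics/c3.png

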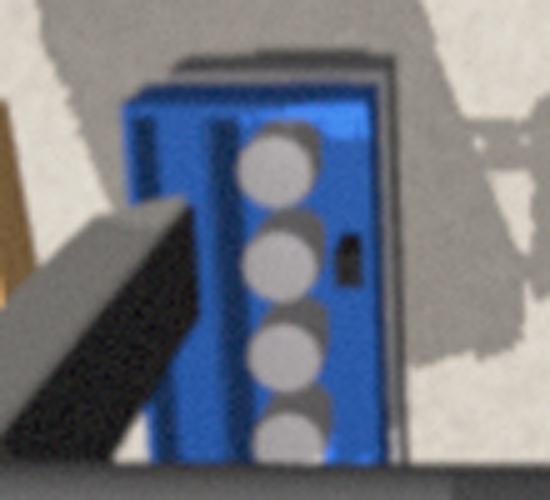

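Request:
servo_tool --commands '[{"tx": -0.41,"ty": -0.36,"tz": 0,"roll": 0,"grip": 1},{"tx": -0.41,"ty": -0.36,"tz": 0,"roll": -0.02,"grip": 1},{"tx": -0.41,"ty": -0.36,"tz": 0,"roll": 0,"grip": 1},{"tx": -0.41,"ty": -0.36,"tz": 0,"roll": 0,"grip": 1},{"tx": 0,"ty": 0,"tz": 0,"roll": 0,"grip": 1},{"tx": 0,"ty": 0,"tz": 0,"roll": 0,"grip": 1}]'

```text
clock: 2.5
eef_pos: [0.5884, 0.2098, 0.2743]
tcp_rot: [0.218, -3.134, -0.0]
ft_force: [-1.2, 0.2, 0.3]
opening: 0.998
```

```bash
python3 -c "
from h import *
plan(.5895,.208,.094,97.9)"
```

```text
t 2.5 pos [0.5884 0.2098 0.2743] ydir 97.96 q [ 0.28  0.44  1.21  0.    1.49 -1.43] open 0.998 F [-1.2  0.2  0.3]
shift units in present axes [-0.018 -0.038  3.606]
roll units 0.011 shift units after roll [np.float64(-0.018), np.float64(-0.038), np.float64(3.606)]
```

Request:
servo_tool --commands '[{"tx": -0.02,"ty": -0.04,"tz": 0.6,"roll": 0,"grip": 1},{"tx": 0,"ty": 0,"tz": 0.6,"roll": 0,"grip": 1},{"tx": 0,"ty": 0,"tz": 0.6,"roll": 0,"grip": 1},{"tx": 0,"ty": 0,"tz": 0.6,"roll": 0,"grip": 1},{"tx": 0,"ty": 0,"tz": 0.5,"roll": 0,"grip": 1},{"tx": 0,"ty": 0,"tz": 0.4,"roll": 0,"grip": 1},{"tx": 0,"ty": 0,"tz": 0.3,"roll": 0,"grip": 1},{"tx": 0,"ty": 0,"tz": 0,"roll": 0,"grip": 1}]'

```text
clock: 3.3
eef_pos: [0.589, 0.2077, 0.0929]
tcp_rot: [0.219, -3.131, 0.001]
ft_force: [-0.5, 0.2, 0.5]
opening: 1.001
```

```bash
python3 -c "
from h import *
plan(.5895,.208,.094,97.9)"
```

```text
t 3.3 pos [0.589  0.2077 0.0929] ydir 97.99 q [ 0.28  0.59  1.42  0.    1.13 -1.43] open 1.001 F [-0.5  0.2  0.5]
shift units in present axes [-0.011  0.004 -0.021]
roll units 0.015 shift units after roll [np.float64(-0.011), np.float64(0.004), np.float64(-0.021)]
```

Request:
servo_tool --commands '[{"tx": 0,"ty": 0,"tz": 0,"roll": 0,"grip": 0.4},{"tx": 0,"ty": 0,"tz": 0,"roll": 0,"grip": 0.35},{"tx": 0,"ty": 0,"tz": 0,"roll": 0,"grip": 0.3},{"tx": 0,"ty": 0,"tz": 0,"roll": 0,"grip": -1},{"tx": 0,"ty": 0,"tz": 0,"roll": 0,"grip": -1},{"tx": 0,"ty": 0,"tz": 0,"roll": 0,"grip": -1},{"tx": 0,"ty": 0,"tz": 0,"roll": 0,"grip": -1}]'

```text
clock: 4.0
eef_pos: [0.5905, 0.2072, 0.095]
tcp_rot: [-0.217, 3.133, 0.001]
ft_force: [-1.2, 1.7, 6.1]
opening: 0.66
```

Request:
servo_tool --commands '[{"tx": 0,"ty": 0,"tz": -0.1,"roll": 0,"grip": -1},{"tx": 0,"ty": 0,"tz": -0.2,"roll": 0,"grip": -1},{"tx": 0,"ty": 0,"tz": -0.3,"roll": 0,"grip": -1},{"tx": 0,"ty": 0,"tz": -0.4,"roll": 0,"grip": -1},{"tx": 0,"ty": 0,"tz": -0.5,"roll": 0,"grip": -1},{"tx": 0,"ty": 0,"tz": -0.5,"roll": 0,"grip": -1},{"tx": 0,"ty": 0,"tz": 0,"roll": 0,"grip": -1}]'

```text
clock: 4.7
eef_pos: [0.5916, 0.2073, 0.199]
tcp_rot: [-0.216, 3.128, 0.002]
ft_force: [-0.0, 0.3, -4.0]
opening: 0.656
```

```bash
python3 -c "
from h import *
plan(.5895,.208,.20,97.9)
shot('side','s1')
"
```

```text
t 4.7 pos [0.5916 0.2073 0.199 ] ydir 97.92 q [ 0.28  0.49  1.32 -0.    1.33 -1.43] open 0.656 F [-0.   0.3 -4. ]
shift units in present axes [ 0.039  0.019 -0.021]
roll units 0.003 shift units after roll [np.float64(0.039), np.float64(0.019), np.float64(-0.021)]
```

View pics/s1.png

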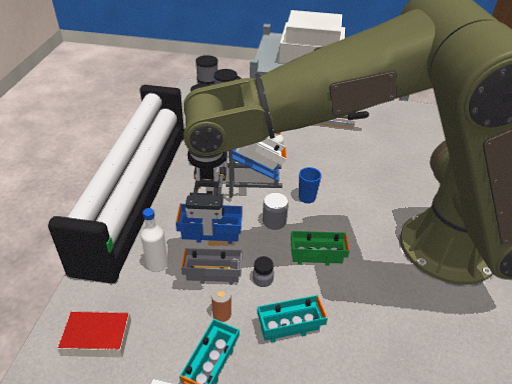

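```bash
python3 - <<'E'
from h import *
for n,t in(('side','s1'),):
    z=np.load(f'pics/{t}.npz');P=cloud(n,None,z['d']);P[z['d']<.1]=9
    m=(abs(P[...,2]-.064)<.004)&(abs(P[...,0]-.59)<.1)&(abs(P[...,1]-.21)<.06)
    r=cv2.minAreaRect((P[m][:,:2]*1000).astype(np.float32));print(n,np.round(r[0],1),np.round(r[1],1),round(r[2],2),m.sum())
    m=(abs(P[...,2]-.212)<.007)&(abs(P[...,0]-.59)<.1)&(abs(P[...,1]-.21)<.06)
    print('blue z top',np.percentile(P[m][:,2],[50,90,98]).round(4))
E
python3 - <<'E'
import cv2
a=cv2.imread('pics/s1.png')[180:300,160:270];cv2.imwrite('pics/c4.png',cv2.resize(a,None,fx=5,fy=5,interpolation=2))
E
```

```text
side [589.8 207.4] [140.2  67.8] 9.02 299
blue z top [0.2096 0.2129 0.2165]
```

View pics/c4.png

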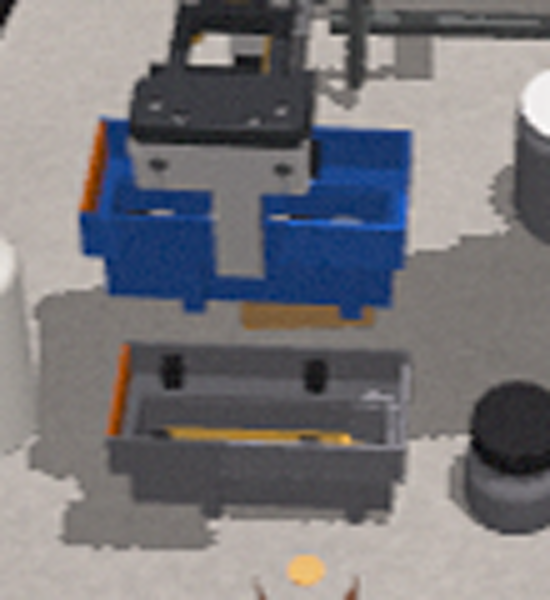

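Request:
servo_tool --commands '[{"tx": 0,"ty": 0,"tz": 0,"roll": 0.6,"grip": -1},{"tx": 0,"ty": 0,"tz": 0,"roll": 0.9,"grip": -1},{"tx": 0,"ty": 0,"tz": 0,"roll": 0.9,"grip": -1},{"tx": 0,"ty": 0,"tz": 0,"roll": 0.9,"grip": -1},{"tx": 0,"ty": 0,"tz": 0,"roll": 0.9,"grip": -1},{"tx": 0,"ty": 0,"tz": 0,"roll": 0.9,"grip": -1},{"tx": 0,"ty": 0,"tz": 0,"roll": 0.9,"grip": -1},{"tx": 0,"ty": 0,"tz": 0,"roll": 0.9,"grip": -1}]'

```text
clock: 5.55
eef_pos: [0.5898, 0.2068, 0.1927]
tcp_rot: [-0.861, -3.019, 0.002]
ft_force: [0.4, 0.2, -3.5]
opening: 0.654
```

Request:
servo_tool --commands '[{"tx": 0,"ty": 0,"tz": 0,"roll": 0.9,"grip": -1},{"tx": 0,"ty": 0,"tz": 0,"roll": 0.9,"grip": -1},{"tx": 0,"ty": 0,"tz": 0,"roll": 0.9,"grip": -1},{"tx": 0,"ty": 0,"tz": 0,"roll": 0.9,"grip": -1},{"tx": 0,"ty": 0,"tz": 0,"roll": 0.9,"grip": -1},{"tx": 0,"ty": 0,"tz": 0,"roll": 0.9,"grip": -1},{"tx": 0,"ty": 0,"tz": 0,"roll": 0.9,"grip": -1},{"tx": 0,"ty": 0,"tz": 0,"roll": 0.9,"grip": -1}]'

```text
clock: 6.35
eef_pos: [0.5898, 0.2068, 0.1927]
tcp_rot: [-1.87, -2.523, 0.003]
ft_force: [0.3, -0.2, -4.4]
opening: 0.659
```

Request:
servo_tool --commands '[{"tx": 0,"ty": 0,"tz": 0,"roll": 0.9,"grip": -1},{"tx": 0,"ty": 0,"tz": 0,"roll": 0.9,"grip": -1},{"tx": 0,"ty": 0,"tz": 0,"roll": 0.9,"grip": -1},{"tx": 0,"ty": 0,"tz": 0,"roll": 0.9,"grip": -1},{"tx": 0,"ty": 0,"tz": 0,"roll": 0.9,"grip": -1},{"tx": 0,"ty": 0,"tz": 0,"roll": 0.9,"grip": -1},{"tx": 0,"ty": 0,"tz": 0,"roll": 0.9,"grip": -1},{"tx": 0,"ty": 0,"tz": 0,"roll": 0.9,"grip": -1}]'

```text
clock: 7.15
eef_pos: [0.5898, 0.2068, 0.1927]
tcp_rot: [-2.639, -1.703, 0.004]
ft_force: [-0.8, 0.3, -4.0]
opening: 0.659
```

Request:
servo_tool --commands '[{"tx": 0,"ty": 0,"tz": 0,"roll": 0.9,"grip": -1},{"tx": 0,"ty": 0,"tz": 0,"roll": 0.9,"grip": -1},{"tx": 0,"ty": 0,"tz": 0,"roll": 0.9,"grip": -1},{"tx": 0,"ty": 0,"tz": 0,"roll": 0.9,"grip": -1},{"tx": 0,"ty": 0,"tz": 0,"roll": 0.9,"grip": -1},{"tx": 0,"ty": 0,"tz": 0,"roll": 0.9,"grip": -1},{"tx": 0,"ty": 0,"tz": 0,"roll": 0.9,"grip": -1},{"tx": 0,"ty": 0,"tz": 0,"roll": 0.9,"grip": -1}]'

```text
clock: 7.95
eef_pos: [0.5898, 0.2068, 0.1927]
tcp_rot: [3.07, 0.664, -0.004]
ft_force: [-0.1, -0.2, -4.5]
opening: 0.655
```

Request:
servo_tool --commands '[{"tx": 0,"ty": 0,"tz": 0,"roll": 0.9,"grip": -1},{"tx": 0,"ty": 0,"tz": 0,"roll": 0.9,"grip": -1},{"tx": 0,"ty": 0,"tz": 0,"roll": 0.9,"grip": -1},{"tx": 0,"ty": 0,"tz": 0,"roll": 0,"grip": -1},{"tx": 0,"ty": 0,"tz": 0,"roll": 0,"grip": -1}]'

```text
clock: 8.45
eef_pos: [0.59, 0.2069, 0.1934]
tcp_rot: [3.131, 0.255, -0.002]
ft_force: [0.2, -0.0, -3.9]
opening: 0.658
```

```bash
python3 -c "
from h import *
plan(.5895,.208,.20,-82.1)
"
```

```text
t 8.45 pos [0.59   0.2069 0.1934] ydir -80.69 q [ 0.28  0.49  1.33 -0.    1.32  1.69] open 0.658 F [ 0.2 -0.  -3.9]
shift units in present axes [-0.007 -0.023 -0.132]
roll units 0.246 shift units after roll [np.float64(-0.008), np.float64(-0.023), np.float64(-0.132)]
```

Request:
servo_tool --commands '[{"tx": 0,"ty": -0.02,"tz": 0,"roll": 0.25,"grip": -1},{"tx": 0,"ty": 0,"tz": 0,"roll": 0,"grip": -1}]'

```text
clock: 8.65
eef_pos: [0.5901, 0.2081, 0.1942]
tcp_rot: [3.134, 0.211, -0.0]
ft_force: [0.9, -0.5, -4.2]
opening: 0.659
```

```bash
python3 - <<'E'
from h import *
plan(.5895,.208,.20,-82.1)
shot('side','s2')
a=cv2.imread('pics/s2.png')[180:300,160:270];cv2.imwrite('pics/c5.png',cv2.resize(a,None,fx=5,fy=5,interpolation=2))
C=cam('side')
uv=[(181.6,268),(241,269.6),(185,249),(242,250.4)]
p=onplane(C,uv,.064);print(p.round(4),p.mean(0))
a=np.radians(7.9);ux=np.array([np.cos(a),np.sin(a)]);uy=np.array([-ux[1],ux[0]])
for t in('s1','s2'):
    z=np.load(f'pics/{t}.npz');P=cloud('side',None,z['d']);P[z['d']<.1]=9
    for lo,hi,nm in((.02,.070,'grey'),(.165,.225,'blue')):
        m=(P[...,2]>lo)&(P[...,2]<hi)&(abs(P[...,0]-.59)<.1)&(abs(P[...,1]-.21)<.07)
        p=P[m][:,:2]-[.5895,.208];q=np.c_[p@ux,p@uy]
        print(t,nm,m.sum(),np.percentile(q,[.5,2,98,99.5],axis=0).round(4).tolist())
        # near long face
        f=q[:,1]>.026; g=q[f];print('   face fit slope deg',np.degrees(np.polyfit(g[:,0],g[:,1],1)[0]).round(2),np.median(g[:,1]).round(4))
E
```

```text
t 8.65 pos [0.5901 0.2081 0.1942] ydir -82.28 q [0.28 0.49 1.32 0.   1.32 1.72] open 0.659 F [ 0.9 -0.5 -4.2]
shift units in present axes [-0.012  0.001 -0.116]
roll units -0.032 shift units after roll [np.float64(-0.012), np.float64(0.001), np.float64(-0.116)]
[[0.6527 0.2481 0.064 ]
 [0.5154 0.2274 0.064 ]
 [0.6608 0.1899 0.064 ]
 [0.5239 0.1687 0.064 ]] [0.58817614 0.20851838 0.064     ]
s1 grey 1596 [[-0.0703, -0.0331], [-0.0682, -0.0318], [0.0671, 0.0317], [0.0687, 0.0325]]
   face fit slope deg 0.25 0.0299
s1 blue 1418 [[-0.0696, -0.0334], [-0.0678, -0.0321], [0.0679, 0.0412], [0.0697, 0.0422]]
   face fit slope deg -0.06 0.0288
s2 grey 1595 [[-0.0703, -0.0327], [-0.0683, -0.0317], [0.067, 0.0316], [0.0686, 0.0324]]
   face fit slope deg 0.13 0.0298
s2 blue 1330 [[-0.0718, -0.0325], [-0.0698, -0.0313], [0.068, 0.0422], [0.0695, 0.0433]]
   face fit slope deg -0.04 0.0298
```

View pics/c5.png

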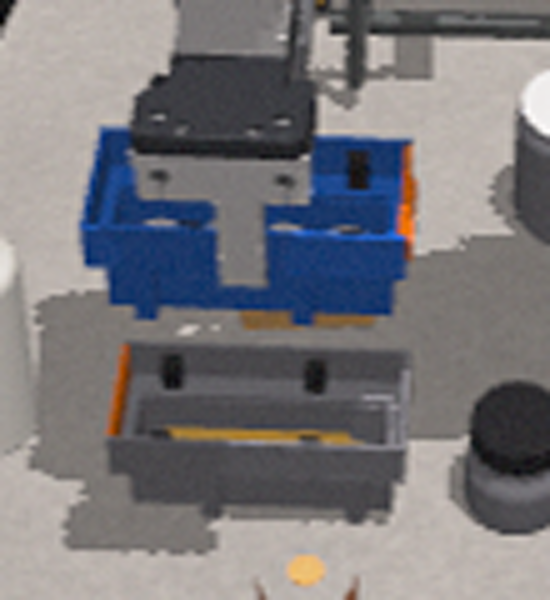

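Request:
servo_tool --commands '[{"tx": 0,"ty": 0,"tz": 0.3,"roll": -0.03,"grip": -1},{"tx": 0,"ty": 0,"tz": 0.4,"roll": 0,"grip": -1},{"tx": 0,"ty": 0,"tz": 0.4,"roll": 0,"grip": -1},{"tx": 0,"ty": 0,"tz": 0.3,"roll": 0,"grip": -1},{"tx": 0,"ty": 0,"tz": 0.12,"roll": 0,"grip": -1},{"tx": 0,"ty": 0,"tz": 0,"roll": 0,"grip": -1}]'

```text
clock: 9.3
eef_pos: [0.5899, 0.2079, 0.1175]
tcp_rot: [3.134, 0.217, -0.002]
ft_force: [-0.1, -0.2, -4.4]
opening: 0.656
```

```bash
python3 - <<'E'
from h import *
plan(.5895,.208,.111,-82.1)
E
```

```text
t 9.3 pos [0.5899 0.2079 0.1175] ydir -82.09 q [ 0.28  0.57  1.4  -0.    1.18  1.71] open 0.656 F [-0.1 -0.2 -4.4]
shift units in present axes [-0.008 -0.003  0.131]
roll units 0.002 shift units after roll [np.float64(-0.008), np.float64(-0.003), np.float64(0.131)]
```

Request:
servo_tool --commands '[{"tx": 0,"ty": 0,"tz": 0.05,"roll": 0,"grip": -1},{"tx": 0,"ty": 0,"tz": 0.03,"roll": 0,"grip": -1},{"tx": 0,"ty": 0,"tz": 0.03,"roll": 0,"grip": -1},{"tx": 0,"ty": 0,"tz": 0,"roll": 0,"grip": -1}]'

```text
clock: 9.7
eef_pos: [0.5902, 0.208, 0.113]
tcp_rot: [-3.134, -0.216, -0.0]
ft_force: [0.6, -0.6, -3.6]
opening: 0.66
```

Request:
servo_tool --commands '[{"tx": 0,"ty": 0,"tz": 0.02,"roll": 0,"grip": -1},{"tx": 0,"ty": 0,"tz": 0.02,"roll": 0,"grip": -1},{"tx": 0,"ty": 0,"tz": 0,"roll": 0,"grip": -1}]'

```text
clock: 10.0
eef_pos: [0.5903, 0.2081, 0.1111]
tcp_rot: [-3.134, -0.216, -0.001]
ft_force: [-0.0, 0.0, -3.3]
opening: 0.657
```

```bash
python3 - <<'E'
from h import *
plan(.5895,.208,.111,-82.1)
shot('side','s3')
a=cv2.imread('pics/s3.png')[180:300,160:270];cv2.imwrite('pics/c6.png',cv2.resize(a,None,fx=5,fy=5,interpolation=2))
E
```

```text
t 10.0 pos [0.5903 0.2081 0.1111] ydir -82.1 q [0.28 0.57 1.4  0.   1.16 1.71] open 0.657 F [-0.   0.  -3.3]
shift units in present axes [-0.016 -0.001  0.002]
roll units -0.001 shift units after roll [np.float64(-0.016), np.float64(-0.001), np.float64(0.002)]
```

View pics/c6.png

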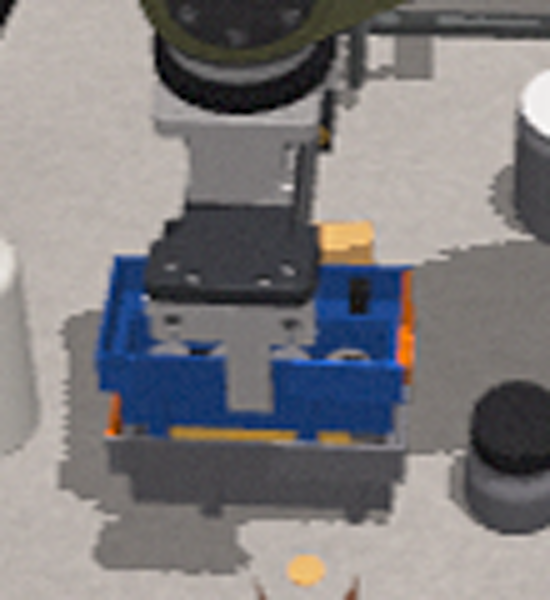

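Request:
servo_tool --commands '[{"tx": 0,"ty": 0,"tz": 0.02,"roll": 0,"grip": -1},{"tx": 0,"ty": 0,"tz": 0.02,"roll": 0,"grip": -1},{"tx": 0,"ty": 0,"tz": 0,"roll": 0,"grip": -1}]'

```text
clock: 10.35
eef_pos: [0.5905, 0.2082, 0.1109]
tcp_rot: [-3.134, -0.216, -0.002]
ft_force: [-7.2, -1.3, 13.8]
opening: 0.657
```

Request:
servo_tool --commands '[{"tx": 0,"ty": 0,"tz": 0.02,"roll": 0,"grip": -1},{"tx": 0,"ty": 0,"tz": 0,"roll": 0,"grip": -1}]'

```text
clock: 10.55
eef_pos: [0.5906, 0.2082, 0.1108]
tcp_rot: [-3.134, -0.216, -0.003]
ft_force: [-11.0, -4.4, 21.4]
opening: 0.66
```

Request:
servo_tool --commands '[{"tx": 0,"ty": 0,"tz": -0.05,"roll": 0,"grip": -1},{"tx": 0,"ty": 0,"tz": 0,"roll": 0,"grip": 0.36},{"tx": 0,"ty": 0,"tz": 0,"roll": 0,"grip": 0.5},{"tx": 0,"ty": 0,"tz": 0,"roll": 0,"grip": 1},{"tx": 0,"ty": 0,"tz": 0,"roll": 0,"grip": 1},{"tx": 0,"ty": 0,"tz": 0,"roll": 0,"grip": 1}]'

```text
clock: 11.15
eef_pos: [0.5902, 0.208, 0.1103]
tcp_rot: [3.134, 0.216, -0.0]
ft_force: [0.5, -0.1, -0.1]
opening: 0.969
```

Request:
servo_tool --commands '[{"tx": 0,"ty": 0,"tz": -0.3,"roll": 0,"grip": 1},{"tx": 0,"ty": 0,"tz": -0.6,"roll": 0,"grip": 1},{"tx": 0,"ty": 0,"tz": -0.8,"roll": 0,"grip": 1},{"tx": 0,"ty": 0,"tz": -0.8,"roll": 0,"grip": 1},{"tx": 0,"ty": 0,"tz": -0.8,"roll": 0,"grip": 1},{"tx": 0,"ty": 0,"tz": -0.5,"roll": 0,"grip": 1},{"tx": 0,"ty": 0,"tz": 0,"roll": 0,"grip": 1}]'

```text
clock: 11.85
eef_pos: [0.5908, 0.2082, 0.3059]
tcp_rot: [-3.132, -0.216, -0.012]
ft_force: [-0.9, -0.4, -0.7]
opening: 1.0
```

```bash
python3 - <<'E'
from h import *
shot('side','s4')
plan(.5895,.208,.111,-82.1)
a=np.radians(7.9);ux=np.array([np.cos(a),np.sin(a)]);uy=np.array([-ux[1],ux[0]])
z=np.load('pics/s4.npz');P=cloud('side',None,z['d']);P[z['d']<.1]=9
for lo,hi,nm in((.02,.070,'grey'),(.095,.13,'blue')):
        m=(P[...,2]>lo)&(P[...,2]<hi)&(abs(P[...,0]-.59)<.1)&(abs(P[...,1]-.21)<.055)
        p=P[m][:,:2]-[.5895,.208];q=np.c_[p@ux,p@uy]
        print(nm,m.sum(),np.percentile(q,[.5,2,98,99.5],axis=0).round(4).tolist(),np.percentile(P[m][:,2],[98,99.5]).round(4))
        f=q[:,1]>.026; g=q[f];print('   face fit slope deg',np.degrees(np.polyfit(g[:,0],g[:,1],1)[0]).round(2),np.median(g[:,1]).round(4))
m=(abs(P[...,2]-.122)<.005)&(abs(P[...,0]-.59)<.1)&(abs(P[...,1]-.21)<.055)
q=P[m];A=np.c_[q[:,:2]-[.59,.208],np.ones(len(q))];print('rim plane',np.linalg.lstsq(A,q[:,2],rcond=None)[0].round(4))
b=cv2.imread('pics/s4.png')[180:300,160:270];cv2.imwrite('pics/c7.png',cv2.resize(b,None,fx=5,fy=5,interpolation=2))
E
```

```text
t 11.9 pos [0.5904 0.2081 0.303 ] ydir -82.1 q [0.28 0.43 1.16 0.   1.54 1.71] open 0.999 F [-0.4 -0.6 -1. ]
shift units in present axes [-3.300e-02  1.000e-03  3.841e+00]
roll units -0.001 shift units after roll [np.float64(-0.033), np.float64(0.001), np.float64(3.841)]
grey 804 [[-0.0704, -0.0153], [-0.0693, -0.0124], [0.067, 0.0321], [0.0686, 0.0327]] [0.0691 0.0697]
   face fit slope deg 0.18 0.0297
blue 1355 [[-0.0716, -0.034], [-0.069, -0.033], [0.0678, 0.0312], [0.0694, 0.0316]] [0.1243 0.1256]
   face fit slope deg -0.05 0.0288
rim plane [-0.0013  0.0051  0.1212]
```

View pics/c7.png

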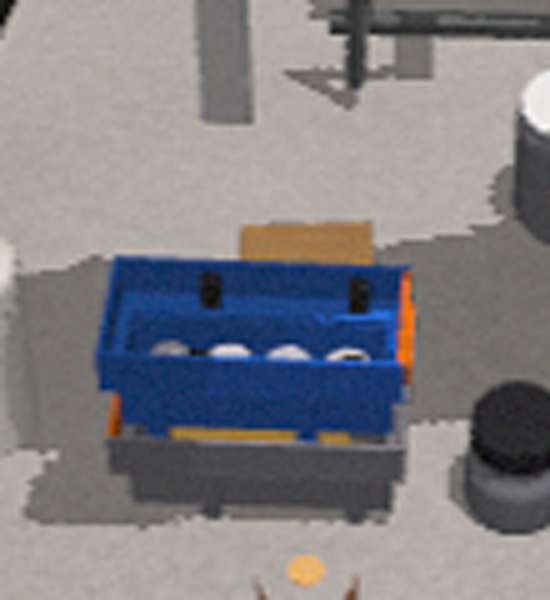

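Request:
servo_tool --commands '[{"tx": -0.4,"ty": 0.6,"tz": 0,"roll": 0,"grip": 1},{"tx": -0.4,"ty": 0.6,"tz": 0,"roll": 0,"grip": 1},{"tx": -0.4,"ty": 0.6,"tz": 0,"roll": 0,"grip": 1},{"tx": -0.4,"ty": 0.6,"tz": 0,"roll": 0,"grip": 1},{"tx": -0.4,"ty": 0.6,"tz": 0,"roll": 0,"grip": 1},{"tx": -0.4,"ty": 0.6,"tz": 0,"roll": 0,"grip": 1},{"tx": -0.4,"ty": 0.6,"tz": 0,"roll": 0,"grip": 1},{"tx": -0.4,"ty": 0.6,"tz": 0,"roll": 0,"grip": 1}]'

```text
clock: 12.7
eef_pos: [0.4634, -0.0527, 0.2997]
tcp_rot: [-3.134, -0.216, 0.002]
ft_force: [-0.0, 0.0, -0.1]
opening: 1.0
```

Request:
servo_tool --commands '[{"tx": -0.4,"ty": 0.6,"tz": 0,"roll": 0,"grip": 1},{"tx": -0.4,"ty": 0.6,"tz": 0,"roll": 0,"grip": 1},{"tx": -0.4,"ty": 0.6,"tz": 0,"roll": 0,"grip": 1},{"tx": -0.4,"ty": 0.6,"tz": 0,"roll": 0,"grip": 1},{"tx": 0,"ty": 0,"tz": 0,"roll": 0,"grip": 1},{"tx": 0,"ty": 0,"tz": 0,"roll": 0,"grip": 1}]'

```text
clock: 13.3
eef_pos: [0.4015, -0.1816, 0.2999]
tcp_rot: [-3.134, -0.214, 0.001]
ft_force: [0.5, 1.1, 1.3]
opening: 1.003
```

```bash
python3 - <<'E'
from h import *
plan(.40,-.20,.30,-80.8)
shot('wrist','w2')
E
```

```text
t 13.3 pos [ 0.4015 -0.1816  0.2999] ydir -82.2 q [-0.51 -0.    1.69  0.    1.45  0.93] open 1.003 F [0.5 1.1 1.3]
shift units in present axes [-0.08   0.36  -0.002]
roll units -0.244 shift units after roll [np.float64(-0.089), np.float64(0.358), np.float64(-0.002)]
```

View pics/w2.png

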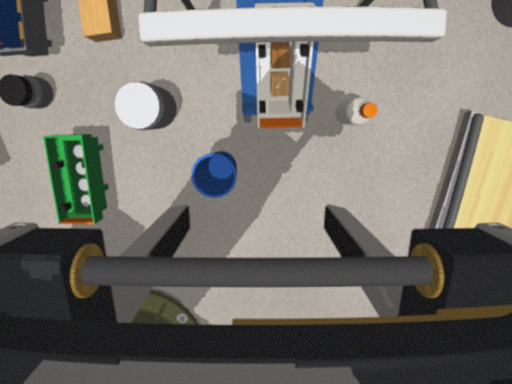

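```bash
python3 - <<'E'
from h import *
b=cv2.imread('pics/w2.png')[0:140,225:335];cv2.imwrite('pics/c8.png',cv2.resize(b,None,fx=4,fy=4,interpolation=2))
z=np.load('pics/w2.npz');s=dict(eef_pos=z['p'],tcp_rot=z['r']);C=cam('wrist',s);P=cloud('wrist',s,z['d'])
W=[('wrist',P,z['im'])]
for n in('top','side'):
    z=np.load(f'pics/{n}0.npz');Q=cloud(n,None,z['d']);Q[z['d']<.1]=9;W.append((n,Q,z['im']))
a=np.radians(9.2);ux=np.array([np.cos(a),np.sin(a),0]);uy=np.array([-np.sin(a),np.cos(a),0]);uz=np.array([0,0,1.])
s_=.866*ux+.5*uz;nn=-.5*ux+.866*uz;O=np.array([.552,-.188,.072])
for n,P,im in W:
    q=np.stack([(P-O)@s_,(P-O)@uy,(P-O)@nn],-1)
    m=(abs(q[...,2]-.064)<.006)&(abs(q[...,0])<.09)&(abs(q[...,1])<.05)
    g=q[m];print(n,m.sum(),np.percentile(g,[1,3,50,97,99],axis=0).round(4).tolist())
    for sd in(1,-1):
        c=np.median(g[:,1]); 
        lo=np.percentile(g[:,1],97 if sd>0 else 3)
        h=g[abs(g[:,1]-lo)<.004]
        print('  side',sd,len(h),'slope deg',np.degrees(np.polyfit(h[:,0],h[:,1],1)[0]).round(2),np.median(h[:,1]).round(4),'n',np.median(h[:,2]).round(4))
E
```

```text
wrist 670 [[-0.0692, -0.0342, 0.0581], [-0.0689, -0.0339, 0.0582], [-0.0255, -0.0143, 0.0626], [0.0708, 0.0277, 0.0641], [0.071, 0.0279, 0.0645]]
  side 1 192 slope deg 0.18 0.0266 n 0.0628
  side -1 259 slope deg 0.16 -0.0324 n 0.0626
top 162 [[-0.0694, -0.0348, 0.0581], [-0.0683, -0.0346, 0.0583], [-0.0156, -0.0044, 0.0621], [0.0722, 0.0287, 0.0662], [0.0726, 0.0288, 0.0677]]
  side 1 41 slope deg 0.16 0.0274 n 0.0625
  side -1 51 slope deg -0.15 -0.0328 n 0.0619
side 240 [[-0.0701, -0.0384, 0.0581], [-0.0692, -0.0372, 0.0582], [-0.0103, 0.002, 0.0621], [0.0699, 0.0294, 0.0668], [0.0709, 0.0307, 0.067]]
  side 1 77 slope deg 0.21 0.0277 n 0.0624
  side -1 37 slope deg -0.08 -0.0351 n 0.0622
```

View pics/c8.png

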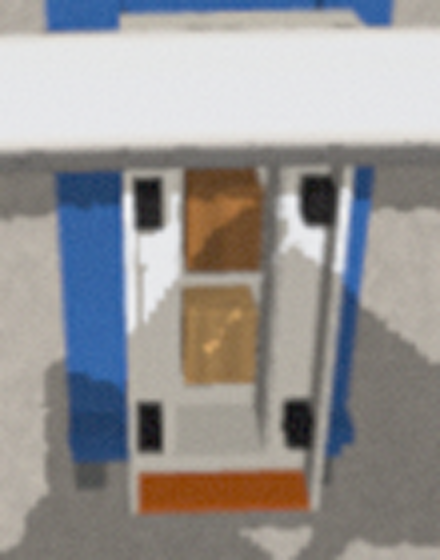

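```bash
python3 - <<'E'
from h import *
z=np.load('pics/s3.npz');P=cloud('side',None,z['d']);p=P[(z['d']>.1)]
T=np.array([.5903,.2081,.111])
d=p-T
for ang,nm in((7.9,'+toolx'),(187.9,'-toolx'),(16+35,'armdir')):
    e=np.array([np.cos(np.radians(ang)),np.sin(np.radians(ang))])
    r=d[:,:2]@e; near=(np.hypot(d[:,0],d[:,1])<.13)
    for h in range(20,280,15):
        m=near&(d[:,2]>h/1e3)&(d[:,2]<(h+15)/1e3)
        if m.sum()>3: print(nm,h,m.sum(),(np.percentile(r[m],97)*1e3).round(0))
E
```

```text
+toolx 20 44 127.0
+toolx 35 7 7.0
+toolx 80 188 30.0
+toolx 95 196 30.0
+toolx 110 631 30.0
+toolx 125 136 19.0
+toolx 140 104 18.0
+toolx 155 237 31.0
+toolx 170 304 32.0
+toolx 185 78 24.0
+toolx 215 112 17.0
+toolx 230 277 24.0
+toolx 245 475 31.0
+toolx 260 730 37.0
+toolx 275 1386 27.0
-toolx 20 44 10.0
-toolx 35 7 9.0
-toolx 80 188 34.0
-toolx 95 196 34.0
-toolx 110 631 33.0
-toolx 125 136 23.0
-toolx 140 104 20.0
-toolx 155 237 34.0
-toolx 170 304 36.0
-toolx 185 78 28.0
-toolx 215 112 42.0
-toolx 230 277 68.0
-toolx 245 475 94.0
-toolx 260 730 113.0
-toolx 275 1386 113.0
armdir 20 44 79.0
armdir 35 7 34.0
armdir 80 188 75.0
armdir 95 196 79.0
armdir 110 631 77.0
armdir 125 136 42.0
armdir 140 104 39.0
armdir 155 237 46.0
armdir 170 304 38.0
armdir 185 78 33.0
armdir 215 112 50.0
armdir 230 277 57.0
armdir 245 475 59.0
armdir 260 730 57.0
armdir 275 1386 46.0
```

Request:
servo_tool --commands '[{"tx": 0,"ty": 0,"tz": 0,"roll": -1,"grip": 1},{"tx": 0,"ty": 0,"tz": 0,"roll": -1,"grip": 1},{"tx": 0,"ty": 0,"tz": 0,"roll": -1,"grip": 1},{"tx": 0,"ty": 0,"tz": 0,"roll": -1,"grip": 1},{"tx": 0,"ty": 0,"tz": 0,"roll": -1,"grip": 1},{"tx": 0,"ty": 0,"tz": 0,"roll": -1,"grip": 1},{"tx": 0,"ty": 0,"tz": 0,"roll": -1,"grip": 1},{"tx": 0,"ty": 0,"tz": 0,"roll": -1,"grip": 1}]'

```text
clock: 14.15
eef_pos: [0.4024, -0.1803, 0.3002]
tcp_rot: [-2.798, -1.428, 0.0]
ft_force: [-1.3, -0.0, -0.0]
opening: 1.0
```

Request:
servo_tool --commands '[{"tx": 0,"ty": 0,"tz": 0,"roll": -1,"grip": 1},{"tx": 0,"ty": 0,"tz": 0,"roll": -1,"grip": 1},{"tx": 0,"ty": 0,"tz": 0,"roll": -1,"grip": 1},{"tx": 0,"ty": 0,"tz": 0,"roll": -1,"grip": 1},{"tx": 0,"ty": 0,"tz": 0,"roll": -1,"grip": 1},{"tx": 0,"ty": 0,"tz": 0,"roll": -1,"grip": 1},{"tx": 0,"ty": 0,"tz": 0,"roll": -1,"grip": 1},{"tx": 0,"ty": 0,"tz": 0,"roll": -1,"grip": 1}]'

```text
clock: 14.95
eef_pos: [0.4024, -0.1803, 0.3001]
tcp_rot: [-2.021, -2.405, 0.0]
ft_force: [-0.5, 0.0, 0.1]
opening: 1.001
```

Request:
servo_tool --commands '[{"tx": 0,"ty": 0,"tz": 0,"roll": -1,"grip": 1},{"tx": 0,"ty": 0,"tz": 0,"roll": -1,"grip": 1},{"tx": 0,"ty": 0,"tz": 0,"roll": -1,"grip": 1},{"tx": 0,"ty": 0,"tz": 0,"roll": -1,"grip": 1},{"tx": 0,"ty": 0,"tz": 0,"roll": -1,"grip": 1},{"tx": 0,"ty": 0,"tz": 0,"roll": -1,"grip": 1},{"tx": 0,"ty": 0,"tz": 0,"roll": -1,"grip": 1},{"tx": 0,"ty": 0,"tz": 0,"roll": -1,"grip": 1}]'

```text
clock: 15.75
eef_pos: [0.4024, -0.1803, 0.3001]
tcp_rot: [-0.925, -3.002, -0.0]
ft_force: [-0.3, -1.3, 0.8]
opening: 0.996
```

Request:
servo_tool --commands '[{"tx": 0,"ty": 0,"tz": 0,"roll": -1,"grip": 1},{"tx": 0,"ty": 0,"tz": 0,"roll": -1,"grip": 1},{"tx": 0,"ty": 0,"tz": 0,"roll": -1,"grip": 1},{"tx": 0,"ty": 0,"tz": 0,"roll": -1,"grip": 1},{"tx": 0,"ty": 0,"tz": 0,"roll": -1,"grip": 1},{"tx": 0,"ty": 0,"tz": 0,"roll": -1,"grip": 1},{"tx": 0,"ty": 0,"tz": 0,"roll": -1,"grip": 1},{"tx": 0,"ty": 0,"tz": 0,"roll": -0.7,"grip": 1}]'

```text
clock: 16.55
eef_pos: [0.4024, -0.1803, 0.3001]
tcp_rot: [0.27, -3.13, -0.001]
ft_force: [0.0, 0.4, -0.5]
opening: 0.999
```

```bash
python3 - <<'E'
from h import *
a=np.radians(9.3);ux=np.array([np.cos(a),np.sin(a)]);uy=np.array([-ux[1],ux[0]])
t=np.array([.552,-.188])-.0672*ux-.0031*uy;print('target',t)
plan(*t,.26,99.3)
E
```

```text
target [ 0.48618427 -0.20191903]
t 16.55 pos [ 0.4024 -0.1803  0.3001] ydir 99.86 q [-0.5   0.    1.69  0.    1.45 -2.25] open 0.999 F [ 0.   0.4 -0.5]
shift units in present axes [-1.578 -0.713  0.802]
roll units 0.098 shift units after roll [np.float64(-1.585), np.float64(-0.698), np.float64(0.802)]
```

Request:
servo_tool --commands '[{"tx": 0,"ty": 0,"tz": 0,"roll": 0.1,"grip": 1},{"tx": -0.4,"ty": -0.175,"tz": 0,"roll": 0,"grip": 1},{"tx": -0.4,"ty": -0.175,"tz": 0,"roll": 0,"grip": 1},{"tx": -0.4,"ty": -0.175,"tz": 0.4,"roll": 0,"grip": 1},{"tx": -0.38,"ty": -0.17,"tz": 0.4,"roll": 0,"grip": 1},{"tx": 0,"ty": 0,"tz": 0,"roll": 0,"grip": 1},{"tx": 0,"ty": 0,"tz": 0,"roll": 0,"grip": 1}]'

```text
clock: 17.25
eef_pos: [0.4854, -0.2029, 0.2602]
tcp_rot: [0.244, -3.131, -0.001]
ft_force: [0.7, -0.2, 0.7]
opening: 0.998
```

```bash
python3 - <<'E'
from h import *
plan(.4862,-.2019,.0945,99.3)
shot('side','s5')
b=cv2.imread('pics/s5.png')[60:210,190:320];cv2.imwrite('pics/c9.png',cv2.resize(b,None,fx=4,fy=4,interpolation=2))
E
```

```text
t 17.25 pos [ 0.4854 -0.2029  0.2602] ydir 98.91 q [-0.47  0.22  1.54  0.    1.39 -2.19] open 0.998 F [ 0.7 -0.2  0.7]
shift units in present axes [-0.023  0.014  3.315]
roll units -0.069 shift units after roll [np.float64(-0.023), np.float64(0.014), np.float64(3.315)]
```

View pics/c9.png

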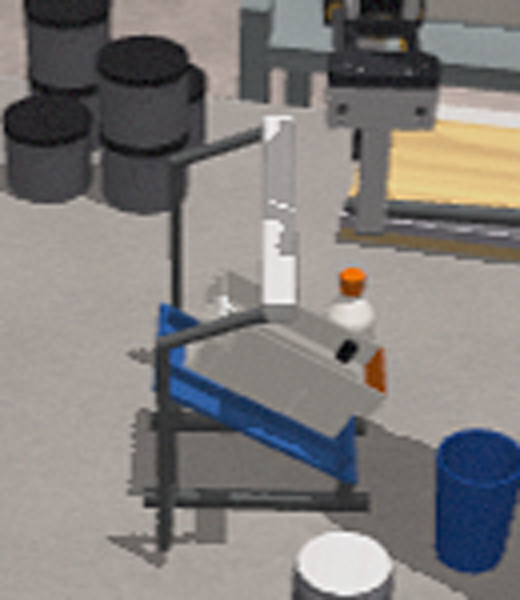

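Request:
servo_tool --commands '[{"tx": 0,"ty": 0.01,"tz": 0.4,"roll": -0.07,"grip": 1},{"tx": 0,"ty": 0,"tz": 0.5,"roll": 0,"grip": 1},{"tx": 0,"ty": 0,"tz": 0.5,"roll": 0,"grip": 1},{"tx": 0,"ty": 0,"tz": 0.4,"roll": 0,"grip": 1},{"tx": 0,"ty": 0,"tz": 0.3,"roll": 0,"grip": 1},{"tx": 0,"ty": 0,"tz": 0,"roll": 0,"grip": 1}]'

```text
clock: 17.9
eef_pos: [0.4845, -0.2026, 0.155]
tcp_rot: [0.255, -3.13, -0.001]
ft_force: [0.1, 0.2, -0.1]
opening: 1.0
```

Request:
servo_tool --commands '[{"tx": 0,"ty": 0,"tz": 0.3,"roll": 0,"grip": 1},{"tx": 0,"ty": 0,"tz": 0.3,"roll": 0,"grip": 1},{"tx": 0,"ty": 0,"tz": 0.3,"roll": 0,"grip": 1},{"tx": 0,"ty": 0,"tz": 0.3,"roll": 0,"grip": 1},{"tx": 0,"ty": 0,"tz": 0,"roll": 0,"grip": 1}]'

```text
clock: 18.4
eef_pos: [0.485, -0.2029, 0.0956]
tcp_rot: [0.255, -3.131, -0.0]
ft_force: [0.1, 0.7, -0.5]
opening: 1.002
```

```bash
python3 - <<'E'
from h import *
plan(.4862,-.2019,.0945,99.3)
shot('side','s6')
b=cv2.imread('pics/s6.png')[60:210,190:320];cv2.imwrite('pics/c10.png',cv2.resize(b,None,fx=4,fy=4,interpolation=2))
E
```

```text
t 18.4 pos [ 0.485  -0.2029  0.0956] ydir 99.33 q [-0.47  0.39  1.72 -0.    1.03 -2.2 ] open 1.002 F [ 0.1  0.7 -0.5]
shift units in present axes [-0.027  0.016  0.022]
roll units 0.005 shift units after roll [np.float64(-0.027), np.float64(0.016), np.float64(0.022)]
```

View pics/c10.png

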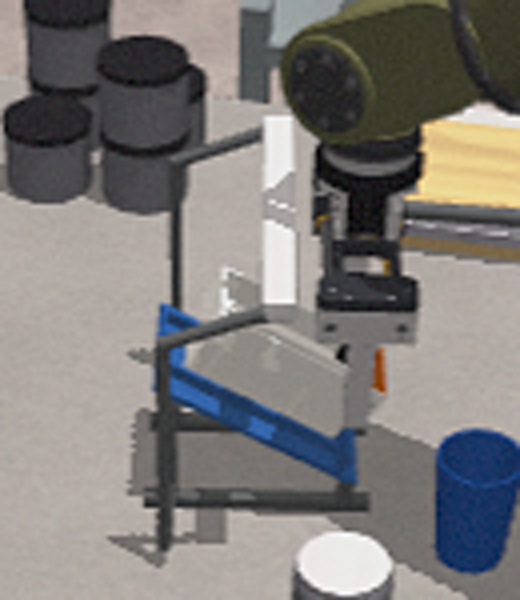

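Request:
servo_tool --commands '[{"tx": 0,"ty": 0.01,"tz": 0.02,"roll": 0,"grip": 0.4},{"tx": 0,"ty": 0,"tz": 0,"roll": 0,"grip": 0.36},{"tx": 0,"ty": 0,"tz": 0,"roll": 0,"grip": 0.3},{"tx": 0,"ty": 0,"tz": 0,"roll": 0,"grip": -1},{"tx": 0,"ty": 0,"tz": 0,"roll": 0,"grip": -1},{"tx": 0,"ty": 0,"tz": 0,"roll": 0,"grip": -1},{"tx": 0,"ty": 0,"tz": 0,"roll": 0,"grip": -1}]'

```text
clock: 19.15
eef_pos: [0.4852, -0.2026, 0.0947]
tcp_rot: [-0.256, 3.131, -0.0]
ft_force: [-2.5, 0.9, 5.4]
opening: 0.657
```

Request:
servo_tool --commands '[{"tx": 0,"ty": 0,"tz": -0.1,"roll": 0,"grip": -1},{"tx": 0,"ty": 0,"tz": -0.15,"roll": 0,"grip": -1},{"tx": 0,"ty": 0,"tz": -0.2,"roll": 0,"grip": -1},{"tx": 0,"ty": 0,"tz": -0.25,"roll": 0,"grip": -1},{"tx": 0,"ty": 0,"tz": 0,"roll": 0,"grip": -1}]'

```text
clock: 19.65
eef_pos: [0.486, -0.203, 0.1316]
tcp_rot: [-0.256, 3.128, -0.003]
ft_force: [-0.0, 0.4, -3.6]
opening: 0.659
```

```bash
python3 - <<'E'
from h import *
plan(.4862,-.2019,.0945,99.3)
shot('side','s7')
b=cv2.imread('pics/s7.png')[60:210,190:320];cv2.imwrite('pics/c11.png',cv2.resize(b,None,fx=4,fy=4,interpolation=2))
E
```

```text
t 19.65 pos [ 0.486  -0.203   0.1316] ydir 99.35 q [-0.47  0.34  1.69 -0.    1.1  -2.2 ] open 0.659 F [-0.   0.4 -3.6]
shift units in present axes [-0.006  0.022  0.742]
roll units 0.009 shift units after roll [np.float64(-0.006), np.float64(0.022), np.float64(0.742)]
```

View pics/c11.png

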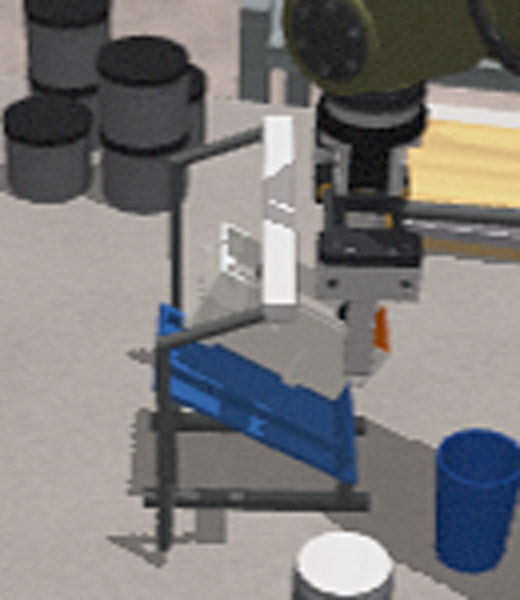

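Request:
servo_tool --commands '[{"tx": 0,"ty": 0,"tz": -0.2,"roll": 0,"grip": -1},{"tx": 0,"ty": 0,"tz": -0.2,"roll": 0,"grip": -1},{"tx": 0,"ty": 0,"tz": -0.1,"roll": 0,"grip": -1},{"tx": 0,"ty": 0,"tz": -0.1,"roll": 0,"grip": -1},{"tx": 0,"ty": 0,"tz": -0.05,"roll": 0,"grip": -1}]'

```text
clock: 20.2
eef_pos: [0.4853, -0.2026, 0.1625]
tcp_rot: [-0.256, 3.131, -0.0]
ft_force: [-0.7, -0.0, -3.1]
opening: 0.659
```

Request:
servo_tool --commands '[{"tx": 0,"ty": 0,"tz": -0.06,"roll": 0,"grip": -1},{"tx": 0,"ty": 0,"tz": -0.06,"roll": 0,"grip": -1}]'

```text
clock: 20.4
eef_pos: [0.4851, -0.2025, 0.168]
tcp_rot: [0.256, -3.131, -0.0]
ft_force: [-0.8, -0.6, -6.5]
opening: 0.66
```

Request:
servo_tool --commands '[{"tx": 0,"ty": 0,"tz": -0.06,"roll": 0,"grip": -1},{"tx": 0,"ty": 0,"tz": -0.06,"roll": 0,"grip": -1}]'

```text
clock: 20.6
eef_pos: [0.4848, -0.2025, 0.1736]
tcp_rot: [0.256, -3.13, -0.001]
ft_force: [-1.0, 0.4, -6.9]
opening: 0.656
```

Request:
servo_tool --commands '[{"tx": 0,"ty": 0,"tz": -0.08,"roll": 0,"grip": -1},{"tx": 0,"ty": 0,"tz": -0.08,"roll": 0,"grip": -1},{"tx": 0,"ty": 0,"tz": -0.08,"roll": 0,"grip": -1}]'

```text
clock: 20.9
eef_pos: [0.4851, -0.2026, 0.1862]
tcp_rot: [0.256, -3.131, -0.0]
ft_force: [-1.1, -1.2, -7.0]
opening: 0.656
```

Request:
servo_tool --commands '[{"tx": 0,"ty": 0,"tz": -0.08,"roll": 0,"grip": -1},{"tx": 0,"ty": 0,"tz": -0.08,"roll": 0,"grip": -1},{"tx": 0,"ty": 0,"tz": -0.08,"roll": 0,"grip": -1}]'

```text
clock: 21.2
eef_pos: [0.4851, -0.2026, 0.1983]
tcp_rot: [0.256, -3.131, -0.0]
ft_force: [-2.5, -0.6, -7.4]
opening: 0.655
```

```bash
python3 - <<'E'
from h import *
plan(.4862,-.2019,.206,99.3)
shot('side','s8')
b=cv2.imread('pics/s8.png')[60:210,190:320];cv2.imwrite('pics/c12.png',cv2.resize(b,None,fx=4,fy=4,interpolation=2))
E
```

```text
t 21.2 pos [ 0.4851 -0.2026  0.1983] ydir 99.35 q [-0.47  0.27  1.62 -0.    1.25 -2.2 ] open 0.655 F [-2.5 -0.6 -7.4]
shift units in present axes [-0.024  0.01  -0.155]
roll units 0.009 shift units after roll [np.float64(-0.024), np.float64(0.01), np.float64(-0.155)]
```

View pics/c12.png

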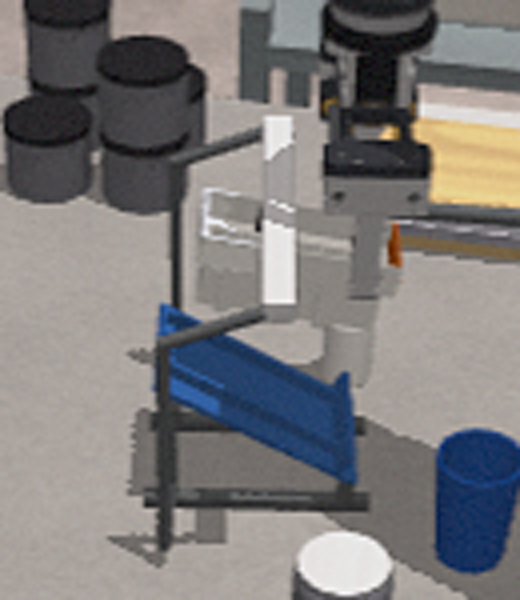

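Request:
servo_tool --commands '[{"tx": 0,"ty": 0,"tz": -0.05,"roll": 0,"grip": -1},{"tx": 0,"ty": 0,"tz": -0.05,"roll": 0,"grip": -1},{"tx": 0,"ty": 0,"tz": -0.04,"roll": 0,"grip": -1}]'

```text
clock: 21.55
eef_pos: [0.4851, -0.2026, 0.2051]
tcp_rot: [0.256, -3.131, -0.0]
ft_force: [-2.1, -0.2, -6.7]
opening: 0.658
```

Request:
servo_tool --commands '[{"tx": 0,"ty": 0,"tz": 0.15,"roll": 0,"grip": -1},{"tx": 0.1,"ty": 0,"tz": 0.1,"roll": 0,"grip": -1},{"tx": 0.3,"ty": 0,"tz": 0,"roll": 0,"grip": -1},{"tx": 0.4,"ty": 0,"tz": 0,"roll": 0,"grip": -1},{"tx": 0.4,"ty": 0,"tz": 0,"roll": 0,"grip": -1},{"tx": 0.4,"ty": 0,"tz": 0,"roll": 0,"grip": -1},{"tx": 0.3,"ty": 0,"tz": 0,"roll": 0,"grip": -1},{"tx": 0,"ty": 0,"tz": 0,"roll": 0,"grip": -1}]'

```text
clock: 22.35
eef_pos: [0.3904, -0.2183, 0.1925]
tcp_rot: [-0.254, 3.131, -0.001]
ft_force: [0.3, -1.3, -3.3]
opening: 0.658
```

```bash
python3 - <<'E'
from h import *
s=manip.observe();plan(.4862,-.2019,.206,99.3)
shot('side','s9')
P=cloud('side',None,np.load('pics/s9.npz')['d']);im=np.load('pics/s9.npz')['im']
T=s['eef_pos'];a=np.radians(9.35);ux=np.array([np.cos(a),np.sin(a),0]);uy=np.array([-np.sin(a),np.cos(a),0])
d=P-T;q=np.stack([d@ux,d@uy,d[...,2]],-1)
m=(abs(q[...,0]-.045)<.09)&(abs(q[...,1])<.036)&(q[...,2]>-.07)&(q[...,2]<.06)
# far wall inner rim = top edge per x bin
g=q[m]
for x in np.arange(-.02,.13,.015):
    h=g[abs(g[:,0]-x)<.004]
    if len(h)>4: print(x.round(3),np.percentile(h[:,2],[2,98]).round(4),len(h))
b=im[60:230,190:350];cv2.imwrite('pics/c13.png',cv2.resize(b,None,fx=3.5,fy=3.5,interpolation=2))
E
```

```text
t 22.35 pos [ 0.3904 -0.2183  0.1925] ydir 99.29 q [-0.59  0.1   1.84 -0.    1.2  -2.32] open 0.658 F [ 0.3 -1.3 -3.3]
shift units in present axes [-1.944  0.014 -0.268]
roll units -0.002 shift units after roll [np.float64(-1.944), np.float64(0.014), np.float64(-0.268)]
-0.02 [-0.0438  0.0086] 41
-0.005 [-0.0544 -0.0286] 19
0.01 [-0.0505  0.0257] 81
0.025 [-0.048   0.0128] 90
0.04 [-0.0469  0.0123] 79
0.055 [-0.0481  0.0152] 82
0.07 [-0.045   0.0156] 76
0.085 [-0.0444  0.0177] 79
0.1 [-0.0442  0.0164] 83
0.115 [-0.0028  0.0212] 25
```

View pics/c13.png

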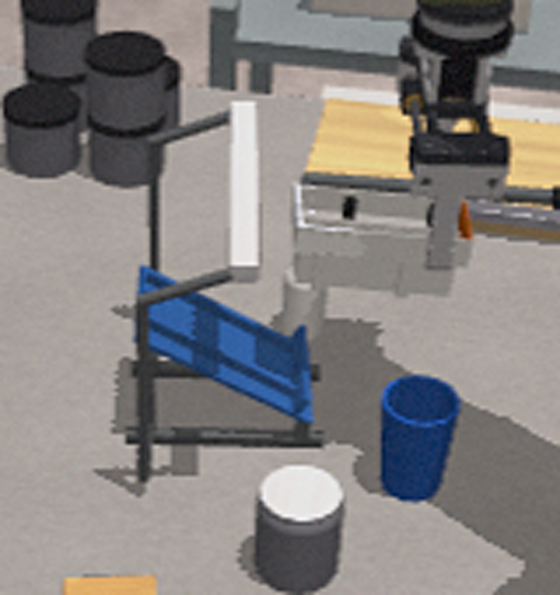

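Request:
servo_tool --commands '[{"tx": 0.38,"ty": -0.46,"tz": 0,"roll": 0,"grip": -1},{"tx": 0.38,"ty": -0.46,"tz": 0,"roll": 0,"grip": -1},{"tx": 0,"ty": 0,"tz": 0,"roll": 0.8,"grip": -1},{"tx": 0,"ty": 0,"tz": 0,"roll": 0.9,"grip": -1},{"tx": 0,"ty": 0,"tz": 0,"roll": 0.9,"grip": -1},{"tx": 0,"ty": 0,"tz": 0,"roll": 0.9,"grip": -1},{"tx": 0,"ty": 0,"tz": 0,"roll": 0.9,"grip": -1},{"tx": 0,"ty": 0,"tz": 0,"roll": 0.9,"grip": -1}]'

```text
clock: 23.2
eef_pos: [0.3622, -0.2696, 0.1924]
tcp_rot: [0.578, 3.088, 0.0]
ft_force: [0.6, -0.4, -1.9]
opening: 0.659
```

Request:
servo_tool --commands '[{"tx": 0,"ty": 0,"tz": 0,"roll": 0.9,"grip": -1},{"tx": 0,"ty": 0,"tz": 0,"roll": 0.9,"grip": -1},{"tx": 0,"ty": 0,"tz": 0,"roll": 0.9,"grip": -1},{"tx": 0,"ty": 0,"tz": 0,"roll": 0.9,"grip": -1},{"tx": 0,"ty": 0,"tz": 0,"roll": 0.9,"grip": -1},{"tx": 0,"ty": 0,"tz": 0,"roll": 0.9,"grip": -1},{"tx": 0,"ty": 0,"tz": 0,"roll": 0.9,"grip": -1},{"tx": 0,"ty": 0,"tz": 0,"roll": 0,"grip": -1}]'

```text
clock: 24.0
eef_pos: [0.3621, -0.2696, 0.1924]
tcp_rot: [1.503, 2.758, 0.0]
ft_force: [-0.5, -0.6, -2.3]
opening: 0.656
```

Request:
servo_tool --commands '[{"tx": 0,"ty": 0,"tz": 0.4,"roll": 0,"grip": -1},{"tx": 0,"ty": 0,"tz": 0.5,"roll": 0,"grip": -1},{"tx": 0,"ty": 0,"tz": 0.5,"roll": 0,"grip": -1},{"tx": 0,"ty": 0,"tz": 0.4,"roll": 0,"grip": -1},{"tx": 0,"ty": 0,"tz": 0.3,"roll": 0,"grip": -1},{"tx": 0,"ty": 0,"tz": 0.2,"roll": 0,"grip": -1},{"tx": 0,"ty": 0,"tz": 0,"roll": 0,"grip": -1}]'

```text
clock: 24.7
eef_pos: [0.3614, -0.2693, 0.0765]
tcp_rot: [-1.499, -2.759, -0.001]
ft_force: [0.5, 0.4, -2.4]
opening: 0.654
```

```bash
python3 - <<'E'
from h import *
plan(.36,-.27,.053,30)
s,im,d=shot('top','t2');shot('side','s10')
b=im[150:320,280:440];c=cv2.imread('pics/s10.png')[40:210,230:390]
cv2.imwrite('pics/c14.png',np.hstack([cv2.resize(x,None,fx=2.5,fy=2.5,interpolation=2) for x in(b,c)]))
E
```

```text
t 24.7 pos [ 0.3614 -0.2693  0.0765] ydir 32.98 q [-0.72  0.28  1.94  0.    0.93 -1.3 ] open 0.654 F [ 0.5  0.4 -2.4]
shift units in present axes [ 0.002 -0.03   0.47 ]
roll units 0.521 shift units after roll [np.float64(0.0), np.float64(-0.031), np.float64(0.47)]
```

View pics/c14.png

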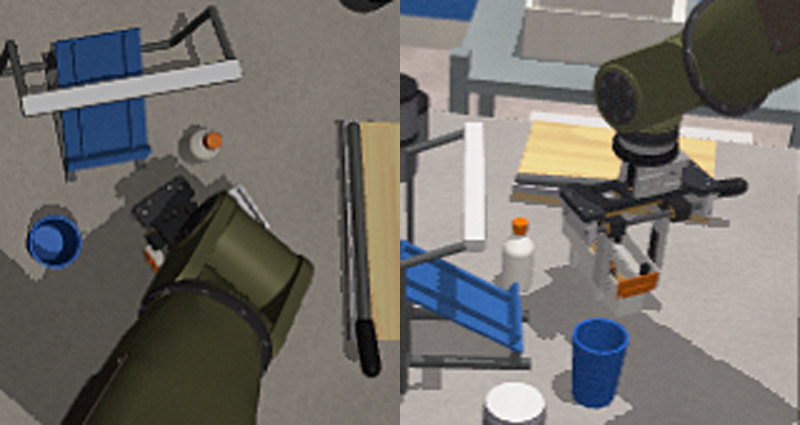

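Request:
servo_tool --commands '[{"tx": 0,"ty": 0,"tz": 0.2,"roll": 0,"grip": -1},{"tx": 0,"ty": 0,"tz": 0.1,"roll": 0,"grip": -1},{"tx": 0,"ty": 0,"tz": 0.05,"roll": 0,"grip": -1},{"tx": 0,"ty": 0,"tz": 0.04,"roll": 0,"grip": -1},{"tx": 0,"ty": 0,"tz": 0,"roll": 0,"grip": -1}]'

```text
clock: 25.3
eef_pos: [0.3614, -0.2696, 0.0578]
tcp_rot: [-1.502, -2.759, -0.0]
ft_force: [-0.8, -0.1, -2.8]
opening: 0.656
```

Request:
servo_tool --commands '[{"tx": 0,"ty": 0,"tz": 0.03,"roll": 0,"grip": -1},{"tx": 0,"ty": 0,"tz": 0.03,"roll": 0,"grip": -1},{"tx": 0,"ty": 0,"tz": 0,"roll": 0,"grip": -1}]'

```text
clock: 25.6
eef_pos: [0.3621, -0.2703, 0.0559]
tcp_rot: [1.5, 2.757, -0.001]
ft_force: [-1.3, -1.4, 8.3]
opening: 0.656
```

Request:
servo_tool --commands '[{"tx": 0,"ty": 0,"tz": 0.03,"roll": 0,"grip": -1},{"tx": 0,"ty": 0,"tz": 0,"roll": 0,"grip": -1}]'

```text
clock: 25.8
eef_pos: [0.3626, -0.2711, 0.0552]
tcp_rot: [1.499, 2.755, -0.003]
ft_force: [-1.1, -3.1, 13.4]
opening: 0.659
```

Request:
servo_tool --commands '[{"tx": 0,"ty": 0,"tz": 0.03,"roll": 0,"grip": -1},{"tx": 0,"ty": 0,"tz": 0.03,"roll": 0,"grip": -1},{"tx": 0,"ty": 0,"tz": 0,"roll": 0,"grip": -1}]'

```text
clock: 26.1
eef_pos: [0.3635, -0.2724, 0.0534]
tcp_rot: [1.497, 2.752, -0.005]
ft_force: [-1.8, -8.9, 24.3]
opening: 0.66
```

Request:
servo_tool --commands '[{"tx": 0,"ty": 0,"tz": -0.03,"roll": 0,"grip": -1},{"tx": 0,"ty": 0,"tz": 0,"roll": 0,"grip": 0.34},{"tx": 0,"ty": 0,"tz": 0,"roll": 0,"grip": 0.4},{"tx": 0,"ty": 0,"tz": 0,"roll": 0,"grip": 0.7},{"tx": 0,"ty": 0,"tz": 0,"roll": 0,"grip": 1},{"tx": 0,"ty": 0,"tz": 0,"roll": 0,"grip": 1},{"tx": 0,"ty": 0,"tz": 0,"roll": 0,"grip": 1}]'

```text
clock: 26.8
eef_pos: [0.3614, -0.2695, 0.0519]
tcp_rot: [-1.502, -2.759, -0.0]
ft_force: [-0.0, 0.2, -1.1]
opening: 0.983
```

Request:
servo_tool --commands '[{"tx": 0,"ty": 0,"tz": -0.3,"roll": 0,"grip": 1},{"tx": 0,"ty": 0,"tz": -0.6,"roll": 0,"grip": 1},{"tx": 0,"ty": 0,"tz": -0.8,"roll": 0,"grip": 1},{"tx": 0,"ty": 0,"tz": -0.8,"roll": 0,"grip": 1},{"tx": 0,"ty": 0,"tz": -0.8,"roll": 0,"grip": 1},{"tx": 0,"ty": 0,"tz": -0.5,"roll": 0,"grip": 1},{"tx": -0.4,"ty": 0,"tz": 0,"roll": 0,"grip": 1},{"tx": -0.5,"ty": 0,"tz": 0,"roll": 0,"grip": 1}]'

```text
clock: 27.6
eef_pos: [0.3863, -0.3077, 0.2432]
tcp_rot: [1.5, 2.758, -0.001]
ft_force: [-0.3, -0.1, -0.2]
opening: 0.997
```

```bash
python3 - <<'E'
from h import *
plan(.3835,-.311,.25,33)
s,im,d=shot('top','t3');shot('side','s11')
b=im[150:320,280:440];c=cv2.imread('pics/s11.png')[40:210,230:390]
cv2.imwrite('pics/c15.png',np.hstack([cv2.resize(x,None,fx=2.5,fy=2.5,interpolation=2) for x in(b,c)]))
E
```

```text
t 27.6 pos [ 0.3863 -0.3077  0.2432] ydir 32.92 q [-0.75  0.16  1.65  0.    1.33 -1.32] open 0.997 F [-0.3 -0.1 -0.2]
shift units in present axes [-0.026 -0.083 -0.137]
roll units -0.014 shift units after roll [np.float64(-0.026), np.float64(-0.083), np.float64(-0.137)]
```

View pics/c15.png

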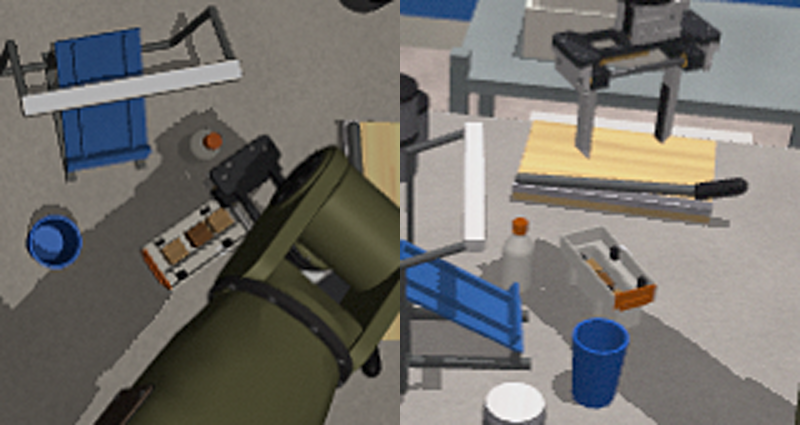

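```bash
python3 - <<'E'
from h import *
a=np.radians(-57.1);ux=np.array([np.cos(a),np.sin(a)]);uy=np.array([-ux[1],ux[0]])
for n,t in(('side','s11'),('top','t3')):
    z=np.load(f'pics/{t}.npz');P=cloud(n,None,z['d']);P[z['d']<.1]=9
    m=(abs(P[...,2]-.064)<.005)&(abs(P[...,0]-.385)<.09)&(abs(P[...,1]+.31)<.09)
    r=cv2.minAreaRect((P[m][:,:2]*1000).astype(np.float32));print(n,np.round(r[0],1),np.round(r[1],1),round(r[2],2),m.sum())
    q=P[m];A=np.c_[q[:,:2]-[.385,-.31],np.ones(len(q))];print(' rim plane',np.linalg.lstsq(A,q[:,2],rcond=None)[0].round(4))
    p=P[m][:,:2]-[.385,-.31];q=np.c_[p@ux,p@uy];print(np.percentile(q,[.5,2,98,99.5],axis=0).round(4).tolist())
    for sd in(2,98):
        h=q[abs(q[:,1]-np.percentile(q[:,1],sd))<.004];print('  side',sd,len(h),np.degrees(np.polyfit(h[:,0],h[:,1],1)[0]).round(2))
E
```

```text
side [ 384.8 -309.1] [ 66.4 147.6] 33.15 182
 rim plane [0.0031 0.0064 0.0632]
[[-0.0745, -0.0327], [-0.0728, -0.0317], [0.07, 0.033], [0.0728, 0.0333]]
  side 2 40 -0.06
  side 98 50 -0.02
top [ 380.7 -295.8] [ 64.6 114.6] 32.35 115
 rim plane [-0.0108 -0.0008  0.0633]
[[-0.071, -0.0277], [-0.0708, -0.0273], [0.0348, 0.0364], [0.0398, 0.0368]]
  side 2 41 0.23
  side 98 38 -0.42
```

Request:
servo_tool --commands '[{"tx": 0,"ty": 0,"tz": 0.6,"roll": 0,"grip": 1},{"tx": 0,"ty": 0,"tz": 0.7,"roll": 0,"grip": 1},{"tx": 0,"ty": 0,"tz": 0.7,"roll": 0,"grip": 1},{"tx": 0,"ty": 0,"tz": 0.7,"roll": 0,"grip": 1},{"tx": 0,"ty": 0,"tz": 0.6,"roll": 0,"grip": 1},{"tx": 0,"ty": 0,"tz": 0.3,"roll": 0,"grip": 1},{"tx": 0,"ty": 0,"tz": 0.18,"roll": 0,"grip": 1},{"tx": 0,"ty": 0,"tz": 0,"roll": 0,"grip": 0.5}]'

```text
clock: 28.5
eef_pos: [0.3855, -0.3069, 0.0523]
tcp_rot: [-1.501, -2.758, -0.001]
ft_force: [-0.1, 0.2, 1.0]
opening: 0.947
```

Request:
servo_tool --commands '[{"tx": 0,"ty": 0,"tz": 0,"roll": 0,"grip": 0.4},{"tx": 0,"ty": 0,"tz": 0,"roll": 0,"grip": 0.34},{"tx": 0,"ty": 0,"tz": 0,"roll": 0,"grip": 0.3},{"tx": 0,"ty": 0,"tz": 0,"roll": 0,"grip": -1},{"tx": 0,"ty": 0,"tz": 0,"roll": 0,"grip": -1},{"tx": 0,"ty": 0,"tz": 0,"roll": 0,"grip": -1},{"tx": 0,"ty": 0,"tz": 0,"roll": 0,"grip": -1}]'

```text
clock: 29.2
eef_pos: [0.3861, -0.3076, 0.0536]
tcp_rot: [1.501, 2.759, -0.0]
ft_force: [-1.3, 1.2, 6.9]
opening: 0.661
```

Request:
servo_tool --commands '[{"tx": 0,"ty": 0,"tz": -0.2,"roll": 0,"grip": -1},{"tx": 0,"ty": 0,"tz": -0.4,"roll": 0,"grip": -1},{"tx": 0,"ty": 0,"tz": -0.6,"roll": 0,"grip": -1},{"tx": 0,"ty": 0,"tz": -0.6,"roll": 0,"grip": -1},{"tx": 0,"ty": 0,"tz": -0.6,"roll": 0,"grip": -1},{"tx": 0,"ty": 0,"tz": -0.6,"roll": 0,"grip": -1},{"tx": 0,"ty": 0,"tz": -0.6,"roll": 0,"grip": -1},{"tx": 0,"ty": 0,"tz": -0.4,"roll": 0,"grip": -1}]'

```text
clock: 30.0
eef_pos: [0.3858, -0.3073, 0.2555]
tcp_rot: [1.501, 2.758, -0.001]
ft_force: [0.2, 0.0, -3.3]
opening: 0.659
```

```bash
python3 - <<'E'
from h import *
plan(.5895,.208,.25,-82.1)
E
```

```text
t 30.0 pos [ 0.3858 -0.3073  0.2555] ydir 32.89 q [-0.75  0.15  1.63 -0.    1.36 -1.32] open 0.659 F [ 0.2  0.  -3.3]
shift units in present axes [6.443 9.017 0.103]
roll units 20.07 shift units after roll [np.float64(5.451), np.float64(-9.649), np.float64(0.103)]
```

Request:
servo_tool --commands '[{"tx": 0,"ty": 0,"tz": -0.5,"roll": 0.5,"grip": -1},{"tx": 0,"ty": 0,"tz": -0.5,"roll": 0.9,"grip": -1},{"tx": 0,"ty": 0,"tz": -0.5,"roll": 0.9,"grip": -1},{"tx": 0,"ty": 0,"tz": 0,"roll": 0.9,"grip": -1},{"tx": 0,"ty": 0,"tz": 0,"roll": 0.9,"grip": -1},{"tx": 0,"ty": 0,"tz": 0,"roll": 0.9,"grip": -1},{"tx": 0,"ty": 0,"tz": 0,"roll": 0.9,"grip": -1},{"tx": 0,"ty": 0,"tz": 0,"roll": 0.9,"grip": -1}]'

```text
clock: 30.8
eef_pos: [0.3856, -0.3071, 0.3283]
tcp_rot: [-2.34, -2.096, 0.0]
ft_force: [0.1, 0.4, -3.3]
opening: 0.659
```

Request:
servo_tool --commands '[{"tx": 0,"ty": 0,"tz": 0,"roll": 0.9,"grip": -1},{"tx": 0,"ty": 0,"tz": 0,"roll": 0.9,"grip": -1},{"tx": 0,"ty": 0,"tz": 0,"roll": 0.9,"grip": -1},{"tx": 0,"ty": 0,"tz": 0,"roll": 0.9,"grip": -1},{"tx": 0,"ty": 0,"tz": 0,"roll": 0.9,"grip": -1},{"tx": 0,"ty": 0,"tz": 0,"roll": 0.9,"grip": -1},{"tx": 0,"ty": 0,"tz": 0,"roll": 0.9,"grip": -1},{"tx": 0,"ty": 0,"tz": 0,"roll": 0.9,"grip": -1}]'

```text
clock: 31.6
eef_pos: [0.3856, -0.3071, 0.3283]
tcp_rot: [-2.928, -1.137, 0.0]
ft_force: [-0.0, -0.2, -3.2]
opening: 0.656
```

Request:
servo_tool --commands '[{"tx": 0,"ty": 0,"tz": 0,"roll": 0.9,"grip": -1},{"tx": 0,"ty": 0,"tz": 0,"roll": 0.9,"grip": -1},{"tx": 0,"ty": 0,"tz": 0,"roll": 0.9,"grip": -1},{"tx": 0,"ty": 0,"tz": 0,"roll": 0.9,"grip": -1},{"tx": 0,"ty": 0,"tz": 0,"roll": 0.9,"grip": -1},{"tx": 0,"ty": 0,"tz": 0,"roll": 0.9,"grip": -1},{"tx": 0,"ty": 0,"tz": 0,"roll": 0,"grip": -1}]'

```text
clock: 32.3
eef_pos: [0.3856, -0.3072, 0.3283]
tcp_rot: [-3.125, -0.319, 0.0]
ft_force: [0.1, 0.0, -2.2]
opening: 0.658
```

```bash
python3 - <<'E'
from h import *
plan(.5895,.208,.28,-82.1)
E
```

```text
t 32.3 pos [ 0.3856 -0.3072  0.3283] ydir -78.35 q [-0.75  0.11  1.51 -0.    1.52  0.62] open 0.658 F [ 0.1  0.  -2.2]
shift units in present axes [ 6.074 -9.267  0.965]
roll units 0.654 shift units after roll [np.float64(5.455), np.float64(-9.645), np.float64(0.965)]
```

Request:
servo_tool --commands '[{"tx": 0,"ty": 0,"tz": 0,"roll": 0.65,"grip": -1},{"tx": 0.2,"ty": -0.4,"tz": 0,"roll": 0,"grip": -1},{"tx": 0.3,"ty": -0.6,"tz": 0,"roll": 0,"grip": -1},{"tx": 0.3,"ty": -0.6,"tz": 0,"roll": 0,"grip": -1},{"tx": 0.3,"ty": -0.6,"tz": 0,"roll": 0,"grip": -1},{"tx": 0.3,"ty": -0.6,"tz": 0,"roll": 0,"grip": -1},{"tx": 0.3,"ty": -0.6,"tz": 0,"roll": 0,"grip": -1},{"tx": 0.3,"ty": -0.6,"tz": 0,"roll": 0,"grip": -1}]'

```text
clock: 33.1
eef_pos: [0.457, -0.094, 0.3283]
tcp_rot: [3.134, 0.224, 0.0]
ft_force: [0.7, -1.2, -2.9]
opening: 0.66
```

Request:
servo_tool --commands '[{"tx": 0.3,"ty": -0.6,"tz": 0,"roll": 0,"grip": -1},{"tx": 0.3,"ty": -0.6,"tz": 0,"roll": 0,"grip": -1},{"tx": 0.4,"ty": -0.6,"tz": 0,"roll": 0,"grip": -1},{"tx": 0.4,"ty": -0.6,"tz": 0,"roll": 0,"grip": -1},{"tx": 0.4,"ty": -0.6,"tz": 0,"roll": 0,"grip": -1},{"tx": 0.4,"ty": -0.5,"tz": 0,"roll": 0,"grip": -1},{"tx": 0,"ty": 0,"tz": 0,"roll": 0,"grip": -1}]'

```text
clock: 33.8
eef_pos: [0.5422, 0.0959, 0.3273]
tcp_rot: [-3.133, -0.229, 0.002]
ft_force: [0.8, -0.4, -3.3]
opening: 0.654
```

```bash
python3 - <<'E'
from h import *
plan(.5895,.208,.28,-82.1)
E
```

```text
t 33.8 pos [0.5422 0.0959 0.3273] ydir -81.65 q [0.11 0.25 1.35 0.   1.54 1.53] open 0.654 F [ 0.8 -0.4 -3.3]
shift units in present axes [ 1.263 -2.079  0.946]
roll units 0.078 shift units after roll [np.float64(1.247), np.float64(-2.089), np.float64(0.946)]
```

Request:
servo_tool --commands '[{"tx": 0,"ty": 0,"tz": 0,"roll": 0.08,"grip": -1},{"tx": 0.3,"ty": -0.5,"tz": 0,"roll": 0,"grip": -1},{"tx": 0.3,"ty": -0.5,"tz": 0,"roll": 0,"grip": -1},{"tx": 0.3,"ty": -0.5,"tz": 0.3,"roll": 0,"grip": -1},{"tx": 0.25,"ty": -0.4,"tz": 0.3,"roll": 0,"grip": -1},{"tx": 0.1,"ty": -0.19,"tz": 0.3,"roll": 0,"grip": -1},{"tx": 0,"ty": 0,"tz": 0,"roll": 0,"grip": -1},{"tx": 0,"ty": 0,"tz": 0,"roll": 0,"grip": -1}]'

```text
clock: 34.6
eef_pos: [0.5896, 0.2039, 0.2834]
tcp_rot: [3.135, 0.206, -0.0]
ft_force: [-0.0, -0.8, -2.7]
opening: 0.655
```

```bash
python3 - <<'E'
from h import *
s=manip.observe();plan(.5895,.208,.18,-82.1)
shot('side','s12')
a=np.radians(7.9);ux=np.array([np.cos(a),np.sin(a)]);uy=np.array([-ux[1],ux[0]])
z=np.load('pics/s12.npz');P=cloud('side',None,z['d']);P[z['d']<.1]=9
zt=s['eef_pos'][2]
for lo,hi,nm in((.02,.070,'grey'),(.097,.13,'blue'),(zt-.014,zt+.016,'white')):
        m=(P[...,2]>lo)&(P[...,2]<hi)&(abs(P[...,0]-.59)<.1)&(abs(P[...,1]-.21)<.055)
        p=P[m][:,:2]-[.5895,.208];q=np.c_[p@ux,p@uy]
        print(nm,m.sum(),np.percentile(q,[.5,2,98,99.5],axis=0).round(4).tolist())
        f=(q[:,1]>.026)&(q[:,1]<.034)&(abs(q[:,0])>.02); g=q[f];print('   face fit slope deg',np.degrees(np.polyfit(g[:,0],g[:,1],1)[0]).round(2),np.median(g[:,1]).round(4))
b=z['im'][130:290,150:270];cv2.imwrite('pics/c16.png',cv2.resize(b,None,fx=3.7,fy=3.7,interpolation=2))
E
```

```text
t 34.6 pos [0.5896 0.2039 0.2834] ydir -82.47 q [ 0.27  0.44  1.2  -0.    1.5   1.71] open 0.655 F [-0.  -0.8 -2.7]
shift units in present axes [ 0.009 -0.082  2.067]
roll units -0.065 shift units after roll [np.float64(0.009), np.float64(-0.082), np.float64(2.067)]
grey 788 [[-0.0723, -0.0154], [-0.0695, -0.0132], [0.0675, 0.032], [0.0689, 0.0331]]
   face fit slope deg -0.02 0.0299
blue 1319 [[-0.0716, -0.0338], [-0.069, -0.0327], [0.0677, 0.0308], [0.0692, 0.0317]]
   face fit slope deg -0.0 0.029
white 1235 [[-0.0724, -0.0366], [-0.0712, -0.0354], [0.0656, 0.0382], [0.067, 0.0393]]
   face fit slope deg -0.06 0.0266
```

View pics/c16.png

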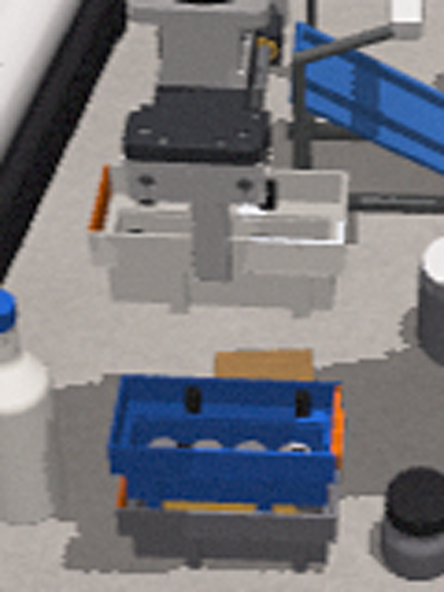

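Request:
servo_tool --commands '[{"tx": 0.03,"ty": -0.055,"tz": 0.2,"roll": -0.065,"grip": -1},{"tx": 0,"ty": 0,"tz": 0.4,"roll": 0,"grip": -1},{"tx": 0,"ty": 0,"tz": 0.4,"roll": 0,"grip": -1},{"tx": 0,"ty": 0,"tz": 0.4,"roll": 0,"grip": -1},{"tx": 0,"ty": 0,"tz": 0.3,"roll": 0,"grip": -1},{"tx": 0,"ty": 0,"tz": 0.2,"roll": 0,"grip": -1},{"tx": 0,"ty": 0,"tz": 0,"roll": 0,"grip": -1},{"tx": 0,"ty": 0,"tz": 0,"roll": 0,"grip": -1}]'

```text
clock: 35.45
eef_pos: [0.5912, 0.208, 0.1887]
tcp_rot: [-3.134, -0.217, -0.002]
ft_force: [0.7, 0.4, -2.0]
opening: 0.657
```

```bash
python3 - <<'E'
from h import *
s=manip.observe();plan(.5895,.208,.1696,-82.1)
shot('side','s13')
a=np.radians(7.9);ux=np.array([np.cos(a),np.sin(a)]);uy=np.array([-ux[1],ux[0]])
z=np.load('pics/s13.npz');P=cloud('side',None,z['d']);P[z['d']<.1]=9
zt=s['eef_pos'][2]
for lo,hi,nm in((.02,.070,'grey'),(.097,.13,'blue'),(zt-.014,zt+.016,'white')):
        m=(P[...,2]>lo)&(P[...,2]<hi)&(abs(P[...,0]-.59)<.1)&(abs(P[...,1]-.21)<.055)
        p=P[m][:,:2]-[.5895,.208];q=np.c_[p@ux,p@uy]
        print(nm,m.sum(),np.percentile(q,[.5,2,98,99.5],axis=0).round(4).tolist())
        f=(q[:,1]>.026)&(q[:,1]<.034)&(abs(q[:,0])>.02); g=q[f];print('   face fit slope deg',np.degrees(np.polyfit(g[:,0],g[:,1],1)[0]).round(2),np.median(g[:,1]).round(4))
b=z['im'][130:290,150:270];cv2.imwrite('pics/c17.png',cv2.resize(b,None,fx=3.7,fy=3.7,interpolation=2))
E
```

```text
t 35.45 pos [0.5912 0.208  0.1887] ydir -82.08 q [ 0.28  0.5   1.33 -0.    1.31  1.71] open 0.657 F [ 0.7  0.4 -2. ]
shift units in present axes [-0.034 -0.006  0.382]
roll units 0.004 shift units after roll [np.float64(-0.034), np.float64(-0.006), np.float64(0.382)]
grey 806 [[-0.0704, -0.0153], [-0.0694, -0.0126], [0.0671, 0.0325], [0.0686, 0.0332]]
   face fit slope deg 0.32 0.0297
blue 638 [[-0.0721, -0.0274], [-0.0706, -0.0179], [0.0686, 0.0315], [0.0696, 0.032]]
   face fit slope deg -0.19 0.0287
white 980 [[-0.0703, -0.0338], [-0.0697, -0.0323], [0.0679, 0.0417], [0.0693, 0.0436]]
   face fit slope deg -0.09 0.0291
```

View pics/c17.png

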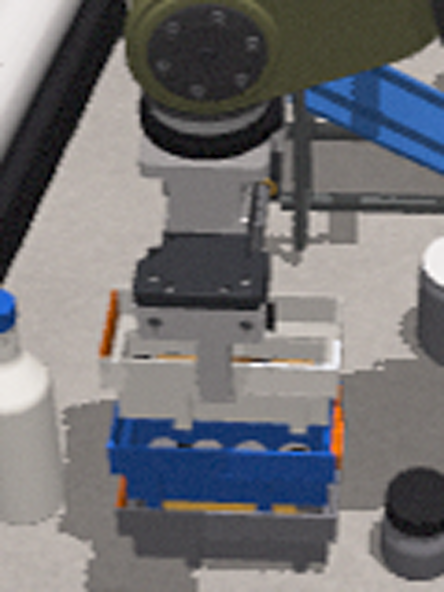

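Request:
servo_tool --commands '[{"tx": -0.01,"ty": 0,"tz": 0.12,"roll": 0,"grip": -1},{"tx": 0,"ty": 0,"tz": 0.1,"roll": 0,"grip": -1},{"tx": 0,"ty": 0,"tz": 0.06,"roll": 0,"grip": -1},{"tx": 0,"ty": 0,"tz": 0.04,"roll": 0,"grip": -1},{"tx": 0,"ty": 0,"tz": 0,"roll": 0,"grip": -1}]'

```text
clock: 36.0
eef_pos: [0.5903, 0.2079, 0.1716]
tcp_rot: [3.134, 0.217, -0.001]
ft_force: [-0.0, 0.3, -2.9]
opening: 0.658
```

Request:
servo_tool --commands '[{"tx": 0,"ty": 0,"tz": 0.03,"roll": 0,"grip": -1},{"tx": 0,"ty": 0,"tz": 0.02,"roll": 0,"grip": -1},{"tx": 0,"ty": 0,"tz": 0,"roll": 0,"grip": -1}]'

```text
clock: 36.3
eef_pos: [0.5905, 0.2079, 0.1696]
tcp_rot: [-3.134, -0.217, -0.001]
ft_force: [0.0, 0.4, -1.8]
opening: 0.657
```

Request:
servo_tool --commands '[{"tx": 0,"ty": 0,"tz": 0.02,"roll": 0,"grip": -1},{"tx": 0,"ty": 0,"tz": 0.01,"roll": 0,"grip": -1},{"tx": 0,"ty": 0,"tz": 0,"roll": 0,"grip": -1}]'

```text
clock: 36.6
eef_pos: [0.5907, 0.208, 0.1695]
tcp_rot: [-3.134, -0.217, -0.003]
ft_force: [-3.9, -0.8, 9.9]
opening: 0.656
```

Request:
servo_tool --commands '[{"tx": 0,"ty": 0,"tz": 0.02,"roll": 0,"grip": -1},{"tx": 0,"ty": 0,"tz": 0,"roll": 0,"grip": -1}]'

```text
clock: 36.8
eef_pos: [0.5908, 0.208, 0.1695]
tcp_rot: [-3.134, -0.217, -0.004]
ft_force: [-6.2, -1.8, 17.3]
opening: 0.658
```

Request:
servo_tool --commands '[{"tx": 0,"ty": 0,"tz": -0.04,"roll": 0,"grip": -1},{"tx": 0,"ty": 0,"tz": 0,"roll": 0,"grip": 0.36},{"tx": 0,"ty": 0,"tz": 0,"roll": 0,"grip": 0.5},{"tx": 0,"ty": 0,"tz": 0,"roll": 0,"grip": 1},{"tx": 0,"ty": 0,"tz": 0,"roll": 0,"grip": 1},{"tx": 0,"ty": 0,"tz": 0,"roll": 0,"grip": 1},{"tx": 0,"ty": 0,"tz": 0,"roll": 0,"grip": 1}]'

```text
clock: 37.5
eef_pos: [0.5904, 0.2079, 0.1689]
tcp_rot: [3.134, 0.217, -0.0]
ft_force: [0.8, 0.3, -0.9]
opening: 0.997
```

Request:
servo_tool --commands '[{"tx": 0,"ty": 0,"tz": -0.2,"roll": 0,"grip": 1},{"tx": 0,"ty": 0,"tz": -0.4,"roll": 0,"grip": 1},{"tx": 0,"ty": 0,"tz": -0.5,"roll": 0,"grip": 1},{"tx": 0,"ty": 0,"tz": -0.5,"roll": 0,"grip": 1},{"tx": 0,"ty": 0,"tz": -0.5,"roll": 0,"grip": 1},{"tx": 0,"ty": 0,"tz": -0.5,"roll": 0,"grip": 1},{"tx": 0,"ty": 0,"tz": 0,"roll": 0,"grip": 1}]'

```text
clock: 38.2
eef_pos: [0.5911, 0.2081, 0.3035]
tcp_rot: [-3.133, -0.217, -0.01]
ft_force: [-0.1, -0.6, 0.3]
opening: 1.005
```

Request:
servo_tool --commands '[{"tx": -0.4,"ty": 0,"tz": 0,"roll": 0,"grip": 1},{"tx": -0.6,"ty": 0,"tz": 0,"roll": 0,"grip": 1},{"tx": -0.6,"ty": 0,"tz": 0,"roll": 0,"grip": 1},{"tx": -0.6,"ty": 0,"tz": 0,"roll": 0,"grip": 1},{"tx": -0.6,"ty": 0,"tz": 0,"roll": 0,"grip": 1},{"tx": -0.4,"ty": 0,"tz": 0,"roll": 0,"grip": 1},{"tx": 0,"ty": 0,"tz": 0,"roll": 0,"grip": 1},{"tx": 0,"ty": 0,"tz": 0,"roll": 0,"grip": 1}]'

```text
clock: 39.0
eef_pos: [0.4321, 0.1859, 0.2991]
tcp_rot: [-3.134, -0.217, -0.001]
ft_force: [-0.5, -0.4, -0.7]
opening: 0.998
```

```bash
python3 - <<'E'
from h import *
s=manip.observe();plan(.45,.19,.3,-82.1)
shot('side','s14');shot('top','t4')
a=np.radians(7.9);ux=np.array([np.cos(a),np.sin(a)]);uy=np.array([-ux[1],ux[0]])
z=np.load('pics/s14.npz');P=cloud('side',None,z['d']);P[z['d']<.1]=9
for lo,hi,nm in((.02,.070,'grey'),(.097,.13,'blue'),(.156,.19,'white')):
        m=(P[...,2]>lo)&(P[...,2]<hi)&(abs(P[...,0]-.59)<.1)&(abs(P[...,1]-.21)<.055)
        p=P[m][:,:2]-[.5895,.208];q=np.c_[p@ux,p@uy]
        print(nm,m.sum(),np.percentile(q,[.5,2,98,99.5],axis=0).round(4).tolist())
        f=(q[:,1]>.026)&(q[:,1]<.034)&(abs(q[:,0])>.02); g=q[f];print('   face fit slope deg',np.degrees(np.polyfit(g[:,0],g[:,1],1)[0]).round(2),np.median(g[:,1]).round(4))
m=(abs(P[...,2]-.180)<.005)&(abs(P[...,0]-.59)<.1)&(abs(P[...,1]-.21)<.055)
q=P[m];A=np.c_[q[:,:2]-[.59,.208],np.ones(len(q))];print('white rim plane',np.linalg.lstsq(A,q[:,2],rcond=None)[0].round(4))
b=z['im'][150:290,150:280];cv2.imwrite('pics/c18.png',cv2.resize(b,None,fx=4,fy=4,interpolation=2))
z=np.load('pics/t4.npz');P=cloud('top',None,z['d']);P[z['d']<.1]=9
for nm,(x0,x1,y0,y1) in dict(glue=(352,370,200,218),pen=(290,314,234,258),can=(250,274,208,234),box=(220,243,167,196),cleaner=(183,206,117,150),jar=(187,207,212,232),foil=(154,170,188,206)).items():
    p=P[y0:y1,x0:x1].reshape(-1,3);p=p[(p[:,2]>.025)&(p[:,2]<.21)];t=p[p[:,2]>np.percentile(p[:,2],60)];print(nm,'top c',t.mean(0).round(3),p[:,2].max().round(3))
E
```

```text
t 39.0 pos [0.4321 0.1859 0.2991] ydir -82.07 q [ 0.33  0.07  1.62 -0.    1.45  1.76] open 0.998 F [-0.5 -0.4 -0.7]
shift units in present axes [ 0.365 -0.032 -0.018]
roll units 0.006 shift units after roll [np.float64(0.365), np.float64(-0.032), np.float64(-0.018)]
grey 800 [[-0.0704, -0.0152], [-0.0692, -0.0127], [0.0672, 0.0322], [0.0687, 0.0327]]
   face fit slope deg 0.33 0.0297
blue 760 [[-0.0719, -0.0074], [-0.0701, 0.0023], [0.0678, 0.0316], [0.0693, 0.0325]]
   face fit slope deg 0.14 0.029
white 1380 [[-0.0707, -0.0335], [-0.0695, -0.0325], [0.0666, 0.0314], [0.0685, 0.0322]]
   face fit slope deg -0.11 0.0291
white rim plane [-0.0007 -0.0019  0.179 ]
glue top c [ 0.5   -0.313  0.09 ] 0.105
pen top c [ 0.385 -0.124  0.091] 0.095
can top c [ 0.466 -0.006  0.082] 0.087
box top c [0.594 0.088 0.038] 0.041
cleaner top c [0.729 0.199 0.159] 0.189Traceback (most recent call last):
  File "<stdin>", line 16, in <module>
    return _quantile_unchecked(
        a, q, axis, out, overwrite_input, method, keepdims, weights)
    return _ureduce(a,
                    func=_quantile_ureduce_func,
    ...<5 lines>...
                    overwrite_input=overwrite_input,
                    method=method)
    r = func(a, **kwargs)
    result = _quantile(arr,
                       quantiles=q,
    ...<2 lines>...
                       out=out,
                       weights=wgt)
    slices_having_nans = np.isnan(arr[-1, ...])
                                  ~~~^^^^^^^^^
IndexError: index -1 is out of bounds for axis 0 with size 0
```

View pics/c18.png

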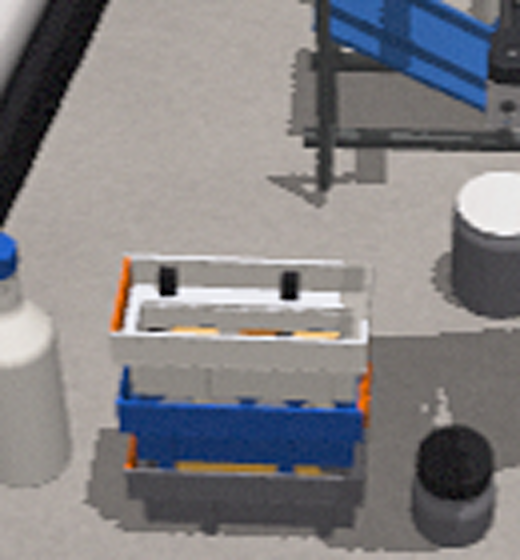

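View pics/t4.png

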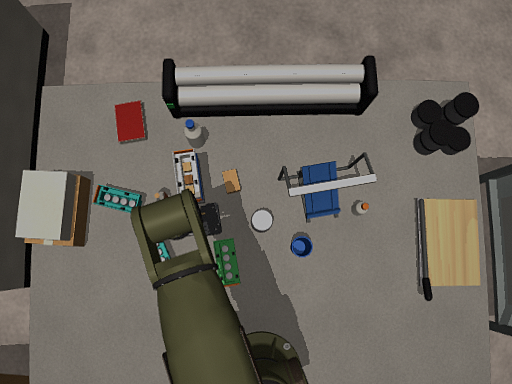

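Side crop: white crate (crop 240,310) level on the blue one (240,430) on the grey one (245,490). Orange ends alternate left, right, left, and the gripper is clear. The jar error in the last script comes only from the arm hiding the jar in the top view. In the side view the jar (crop 455,490) stands where it did.

```bash
python3 -c "
from station import manip
print(manip.finish_job())"
```

```text
the job is handed in; nothing more can be done
None
```

The job is done and handed in at about 39 s, with the stack standing free and the gripper open and clear of it.

- **Blue crate:** I lifted it out of the grey one, turned it end for end and set it on the grey crate's lugs. It met them at the height predicted for stacking. After release its rim measured about 121 mm, against 122 mm expected.
- **White crate:** The move tool cannot tilt the gripper, so I gripped the crate plumb near its low end, just clear of the lamp bar. The crate's own rim then pressed lightly on the underside of the bar (about 3–4 N) until it was nearly level. I set it flat on free bench, gripped it again at its middle, turned it and set it on the blue crate. It also met the lugs at the predicted height.

**Last checks that passed:**
- The white rim is at 179 mm (180 expected) and level to about 0.1°.
- The three crates line up within about 1 mm and 0.5°.
- The orange ends alternate.
- The grey crate has not moved by anything I could measure.
- Glue, pen cup, ink can, stamp box and cleaner are within 3 mm of where they were, which is about the measuring error.

**Gaps and disagreements:**
- The arm hid the jar, the foil roll and one turquoise crate in the last top view. I judged the jar unmoved from the side view only, and did not re-measure the foil roll or that crate.
- While the white crate stood on the bench, the top and side views differed by about 4 mm across its width. I took the value in between, which matched the grip position.

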